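# Hang the ring basket in the ultrasonic cleaner

## Task

Hang the ring basket with the orange grip inside the ultrasonic cleaner's tank: feel for the rim on the robot's side (the lift-out tank sits with a little play in its housing), hook the basket's bent spring lip over it, press it gently down until it is fully home on the rim, and slide it along the rim to the timer-dial end until it is up against the black corner guard, so that there is room for the next basket, then let go. Keep the basket upright so that the rings stay in, never push or knock it hard against the cleaner (a sharp or heavy push bends the clip), and leave everything else on the bench where it is.

Things in the scene. Friction and masses are not known exactly. Their poses are not given: they have to be found in the camera images.
- basket_grip (a point): Centre of the ring basket's orange grip, where to grasp: a plastic bar 12 mm thick (x), 64 mm long (y), 16 mm high (z) on two 6 mm rods at y = +-27 mm, free from above and on both x sides. Axes: z up (the basket starts level on an aluminium tray), the basket lies to +x, its lip to -x. The same basket with a blue grip, about 110 mm away, is another.
- lip (a point): Middle of the underside of the basket's bent lip, 38 mm straight below the grip centre. Axes as the basket's. The lip is 4 mm thick, 70 mm wide (y), from x = +3 mm (outer face of the flat back plate) to -12 mm. Fully home, it lies on the true rim's top line: lip on the rim as on a hard stop, plate flat against the inside of the wall, sprung tongue outside it.
- lip_end (a point): The +y end of the lip's underside, 35 mm along basket +y from lip; it is the lip's end face, which meets the corner guard. Axes as the basket's.
- tongue (a point): Nib of the lip's sprung steel tongue (40 mm wide, flexing about the lip), 15 mm below the lip's underside and, at rest, 3 mm out from the plate's face; the tongue ends 27 mm below the lip, there open 7.5 mm. The rim pushes it out against its spring. Pressing the clip on takes some 3 to 8 N (varies; its weight alone is not enough), sliding it along 4 to 8 N; pushes well over 20 N bend it.
- basket: The whole ring basket, about 0.23 kg (varies); origin at the centre of its underside, 27 mm to +x of the grip centre and 124 mm below it. Steel back plate 66 to 70 mm wide, outer face at x = -24 mm, from the underside up to the lip at 86 mm; in front of it the wire-mesh basket, 48 mm deep (x -24 to +24), 66 mm wide, 62 mm high, with rings in it.
- rim (a point): Mid-length of the top of the tank rim on the robot's side with the lift-out tank centred in its housing. The tank sits with play: it can stand up to 9 mm off to either side along x (same height), which is not in this pose; it does not move when touched. x points across the tank, y along the rim to the end with the blue timer dial, z up. Wall 6 mm thick, top rounded, inside of the tank at +3 mm and beyond.
- guard (a point): Point level with the rim's top, on its centre line (tank centred), where the black corner guard at the timer-dial end begins, 88 mm along +y from rim. The guard, fixed to the housing, has a flat face across the rim: the stop for the lip's +y end. Axes as rim. Four such guards, 30 x 26 mm, stand at the corners, tops 18 mm above the rim; free rim between two is 176 mm long.
- cleaner: The ultrasonic cleaner, fixed: white housing 184 x 330 mm, 112 mm high (deck 38 mm below the rim), with an empty lift-out stainless tank, inside 110 x 210 mm, floor 97 mm below the rim, walls up to 150 mm above the bench; pod with blue dial at its +y end. Origin on the bench under the housing's well, 58 mm to +x of rim and 150 mm below it; same axes.
- spare: Other basket of the same shape with a blue grip, standing on the tray, about 110 mm from the ring basket; to be left alone. Origin at the centre of its underside.
- jar: Glass jar with a black lid, 72 mm wide, 95 mm high. Origin at the centre of its underside.
- block: Steel bench block 75 x 75 x 22 mm. Origin at the centre of its underside.
- cup: White ceramic cup, 60 mm wide, 60 mm high. Origin at the centre of its underside.
Mind the look-alikes: they are no part of the job. What is shaped like the basket but pink or yellow is not meant.

How it is judged:
By the outcome, as a careful person would: the job done as asked, in the order asked, and still so for the second after the job is handed in, with the robot touching nothing.
It also fails if it takes over 67 s, if anything falls off the work surface, if the arm or the gripper's body presses on something with over 40 N, if the wrist force passes 120 N, or if a joint passes its speed limit or range.

## Robot

A 6-joint arm with a two-finger parallel gripper is mounted at the origin on the work surface. World frame = base frame: x ahead of the robot, y to its left, z up, the work surface at z = 0. Lengths are in mm, angles in rad, forces in N, time in s.
With the tool pointing down it reaches from about 325 to 775 mm from the base axis. Payload 5.5 kg.
Tool frame: the origin (TCP) lies midway between the tips of the shut fingers; the grasp point (between the pads) lies 19 mm behind it; z points along the fingers, y is the direction in which the jaws open and shut (so a half turn about z gives the same grasp; the last joint's range is limited). The gripper opens to 85 mm and grips with 20 to 120 N. Pads are 22 mm wide; open, the fingers measure 114 mm over their backs; the gripper's body (76 mm by 85 mm) begins 54 mm behind the grasp point. The pads swing forward as they close: fully open they stand 13 mm farther back than shut.
Start: joints at [1.22, 0.091, 1.231, -0, 1.82, -0.057], TCP at [173.759, 574.303, 231.275] pointing down, gripper open.
Joint ranges: [-2.87, 2.87], [-0.86, 2.18], [0.17, 2.46], [-1.51, 4.65], [0.06, 2.69], [-2.65, 2.65]. Speed limits (rad/s): [2.57, 2.57, 3.01, 3.14, 3.14, 3.14].

## Interface

Orientations are given as a 3x3 rotation matrix whose columns are the frame's x, y, z axes.
In Python, from plant import ctrl, cams gives the robot as it stands.
- The arm moves only by the shell command python3 -m crank 'ROWS' [OPENING] [FORCE]. ROWS is JSON, a list of rows, each a list of 2 entries, a list of its own where there are three numbers: the shift along the tool's x, y, z in cm, then the turn about the tool's z in rad. In form: [[[x, y, z], turn], ...]. A call has exactly 5 rows; each row shifts and turns the commanded pose from where the row before left it, along the tool's axes as they then stand; what a row does not reach is not made up. A row lasts 1/10 s, in which the tool goes at most 50 mm and 8.59 degrees, less where a joint would pass 70% of its speed; a pose out of reach is approached as far as the arm can. A call is refused whole if a number of a shift passes 5 or a number of a turn 0.15, either way. A call with a gripper value outside its range is refused whole. OPENING is the closure in counts, from 0 (fully open) to 255 (shut), set as the call begins (- or left out, the last holds). The fingers move at their own pace and stop on an object; FORCE is the grip in N (left out, the last holds). Time passes only in rows, so rows that do not move let the fingers close, or fill a call up. It gives the time, the measured TCP pose, the force and the opening at its end, in the units of the state.
- ctrl.read_state(): the state, without advancing time (a new reading comes with each control period).
- cams.grab_frame(name): name is "side" or "top" or "wrist"; returns the picture (400x640x3 uint8, red, green, blue); there is no depth.
- cams.camera_model(name): a dict with "fx", "fy", "cx", "cy" (pixels), "distortion" ([k1, k2, p1, p2, k3] as OpenCV has them; the pictures are not rectified), "T" (4x4, takes a point from camera to world coordinates). Camera axes: x right, y down, z forward; pixel columns grow to the right and rows downward; lengths in mm; the calibration is good to about 2 mm. A picture is of the moment at which its call begins: read the wrist's pose just before it. camera_model takes no time and is no camera call; for the wrist camera it gives the pose at the moment of the call.
- ctrl.hand_in(): hands the job in, once; it reports no verdict.
The state is a dict: "clock": time; "joint_pos": joint angles; "qd": joint speeds; "joint_efforts": joint torques, N m; "tcp_pos": TCP position; "orientation": TCP orientation; "ft_force": force on the tool from outside, world axes, zero at the start; "wrist_torque": the same for the moment, N m; "finger_gap": finger opening in mm.
Only numpy, scipy, OpenCV 4.12 (cv2) and the standard library are available. Lean on these libraries where they do the work, as an engineer would, in place of code of your own. Each camera call takes 0.05 s, during which the arm holds its last target.

## Working session

There is one attempt and no reset: what is moved stays moved. The work goes in short steps, Python scripts to look and compute and a shell command to move; the robot and the scene stay as the last step left them, time stands still between calls to the robot, and variables do not carry over. Pictures are saved under pics/ and viewed, and the job is handed in when it is done.

```bash
ls; mkdir -p pics; cat > h.py <<'E'
import numpy as np,cv2
from plant import ctrl,cams
def snap(n,tag):
    m=cams.camera_model(n); im=cams.grab_frame(n); cv2.imwrite(f'pics/{tag}.png',im[:,:,::-1]); np.save(f'pics/{tag}_T.npy',np.array(m['T'])); return im,m
def ray(n,uv,T=None):
    m=cams.camera_model(n); K=np.array([[m['fx'],0,m['cx']],[0,m['fy'],m['cy']],[0,0,1.]])
    T=np.array(m['T']) if T is None else T
    p=cv2.undistortPoints(np.array([[uv]],float),K,np.array(m['distortion'],float))[0,0]
    d=T[:3,:3]@np.array([p[0],p[1],1]); return T[:3,3],d/np.linalg.norm(d)
def atz(n,uv,z,T=None):
    o,d=ray(n,uv,T); return o+d*(z-o[2])/d[2]
def tri(l):
    A=np.zeros((3,3));b=np.zeros(3)
    for o,d in l:
        P=np.eye(3)-np.outer(d,d);A+=P;b+=P@o
    p=np.linalg.solve(A,b); return p,[np.linalg.norm((np.eye(3)-np.outer(d,d))@(p-o)) for o,d in l]
def proj(n,P,T=None):
    m=cams.camera_model(n); K=np.array([[m['fx'],0,m['cx']],[0,m['fy'],m['cy']],[0,0,1.]])
    T=np.array(m['T']) if T is None else T
    Ti=np.linalg.inv(T); r,_=cv2.Rodrigues(Ti[:3,:3])
    return cv2.projectPoints(np.array(P,float).reshape(-1,1,3),r,Ti[:3,3],K,np.array(m['distortion'],float))[0][:,0]
def crop(tag,x0,y0,x1,y1,s,out):
    im=cv2.imread(f'pics/{tag}.png')[y0:y1,x0:x1]; cv2.imwrite(f'pics/{out}.png',cv2.resize(im,None,fx=s,fy=s,interpolation=cv2.INTER_CUBIC))
def st():
    s=ctrl.read_state(); print(s['clock'],np.round(s['tcp_pos'],1),'F',np.round(s['ft_force'],1),'gap',np.round(s['finger_gap'],1)); print(np.round(s['orientation'],3).tolist(),np.round(s['joint_pos'],3)); return s
E
python3 - <<'E'
from h import *
for n in ['top','side','wrist']: im,m=snap(n,n+'0'); print(n,m['fx'],np.round(np.array(m['T']),2).tolist())
st()
E
```

```text
pics
top 432.3689132188583 [[-0.0, -0.99, 0.12, 424.62], [-1.0, 0.0, 0.0, 47.73], [-0.0, -0.12, -0.99, 1438.68], [0.0, 0.0, 0.0, 1.0]]
side 483.51431079116355 [[0.72, -0.54, 0.44, 21.33], [-0.7, -0.56, 0.45, -516.84], [0.0, -0.63, -0.78, 1065.74], [0.0, 0.0, 0.0, 1.0]]
wrist 343.12246542356576 [[0.29, 0.92, 0.26, 108.98], [0.96, -0.28, -0.08, 593.52], [-0.0, 0.27, -0.96, 372.73], [0.0, 0.0, 0.0, 1.0]]
0.15 [173.7 574.1 230.4] F [0.4 0.2 0.4] gap 85.8
[[-0.957, 0.29, -0.001], [0.29, 0.957, -0.001], [0.0, -0.002, -1.0]] [ 1.22   0.092  1.232 -0.     1.82  -0.057]
```

View pics/top0.png

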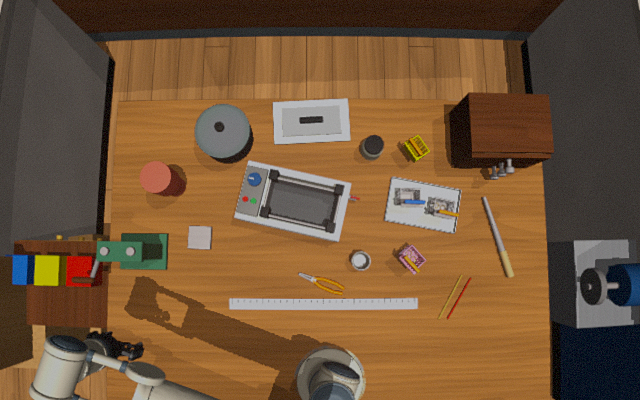

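View pics/side0.png

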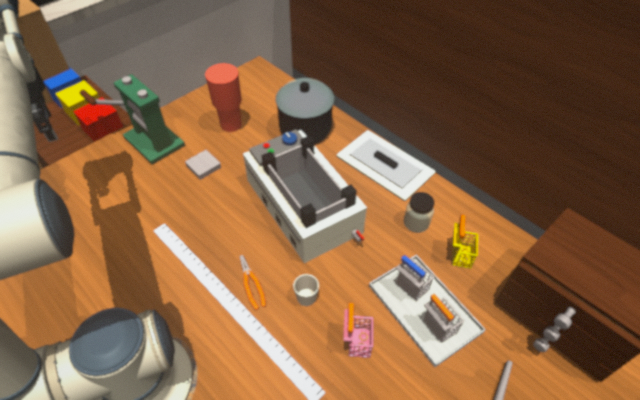

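View pics/wrist0.png

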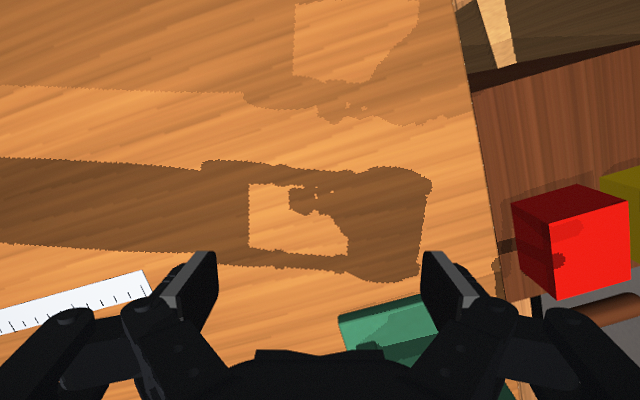

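Candidates for the ring basket: steel with an orange grip on the tray, top (443,210) / side (443,305). Others are the blue-grip spare (411,202) / (412,267), the pink one with an orange grip (410,257) / (355,330), and the yellow one (417,147) / (464,243). I choose the steel basket on the tray and will check it in crops.

```bash
python3 - <<'E'
from h import *
crop('top0',380,170,470,240,8,'tcrop'); crop('side0',360,240,490,360,6,'scrop')
crop('top0',230,150,360,245,6,'tcrop2'); crop('side0',235,120,375,260,5.5 and 5,'scrop2')
E
```

```text
(no output)
```

View pics/tcrop.png

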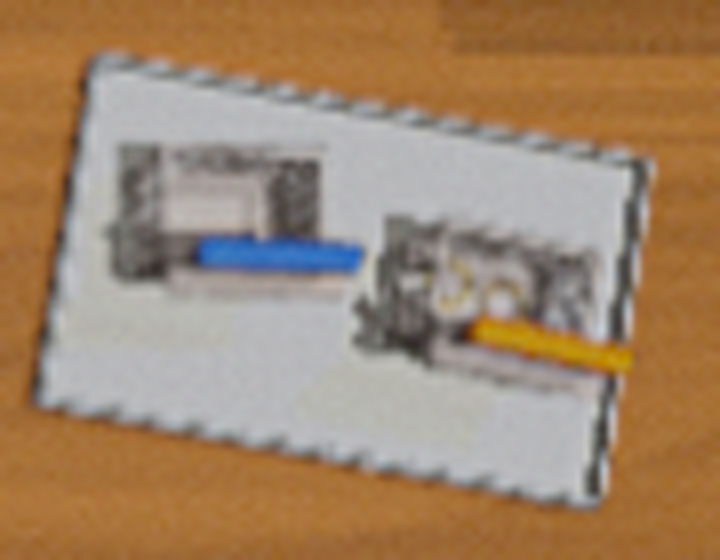

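View pics/scrop.png

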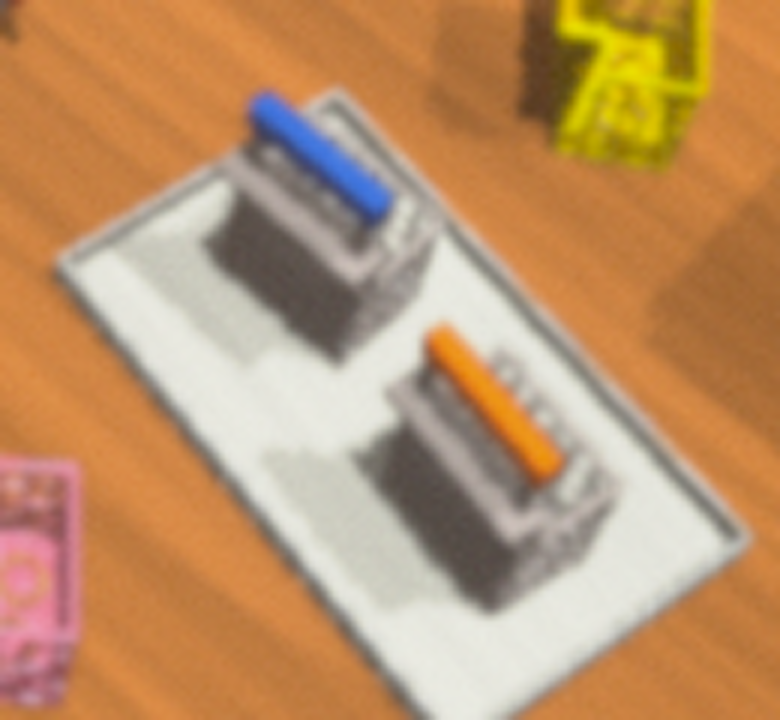

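View pics/tcrop2.png

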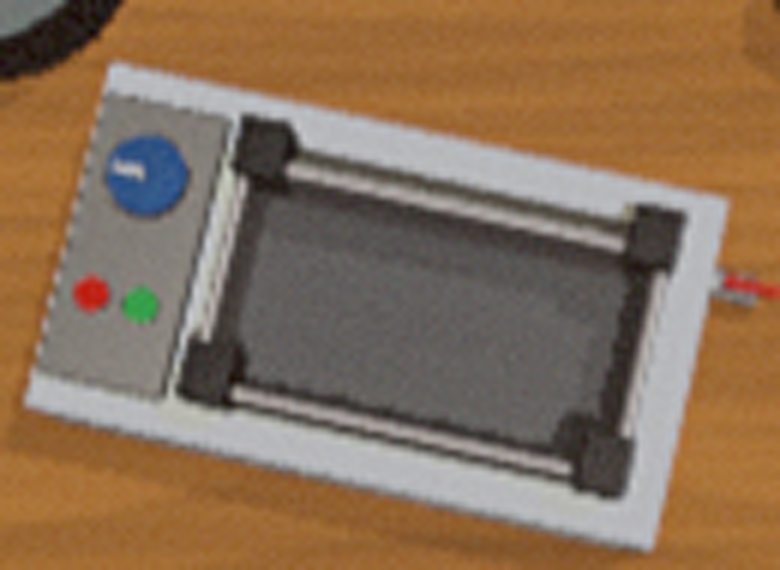

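View pics/scrop2.png

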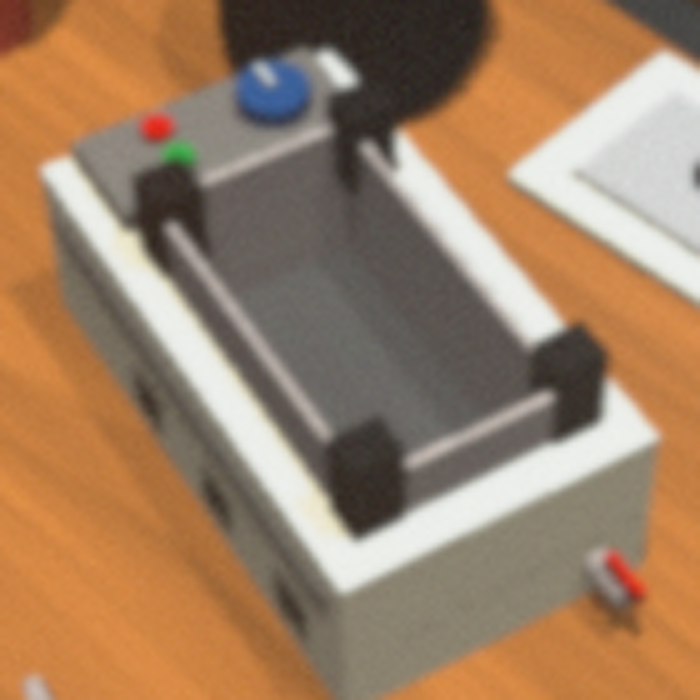

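The crops confirm it. The orange grip sits on the steel basket with gold rings: top ends (439.4,211.3)–(458.6,215), side ends about (433.3,295.8)–(451.3,316.7), with the lip on the robot's side. Cleaner: the dial is at the +y (left) end, and the robot-side rim runs in top from crop (230,390) to (575,468).

```bash
python3 - <<'E'
from h import *
T=lambda x,y:(380+x/8,170+y/8); S=lambda x,y:(360+x/6,240+y/6)
# grip ends top face centre
for a,b in [((476,330),(440,335)),((629,362),(552,462))]:
    p,e=tri([ray('top',T(*a)),ray('side',S(*b))]); print('grip end',np.round(p,1),np.round(e,1))
for a,b in [((200,252),(265,103)),((361,258),(383,205))]:
    p,e=tri([ray('top',T(*a)),ray('side',S(*b))]); print('blue end',np.round(p,1),np.round(e,1))
C=lambda x,y:(230+x/6,150+y/6); D=lambda x,y:(235+x/5,120+y/5)
print('tray corners',[np.round(atz('top',T(*q),5),1).tolist() for q in [(100,55),(648,160),(600,505),(38,402)]])
h=[atz('top',C(*q),112) for q in [(118,62),(728,200),(655,550),(25,405)]]
for p in h: print('housing',np.round(p,1))
for i in range(4): v=h[(i+1)%4]-h[i]; print(np.linalg.norm(v).round(1),np.degrees(np.arctan2(v[1],v[0])).round(2))
# rim near: ends top
for q,d in [((232,393),(172,228)),((572,470),(330,440))]:
    print('rim', np.round(atz('top',C(*q),150),1),np.round(atz('side',D(*d),150),1))
for q,d in [((290,162),(365,147)),((625,245),(535,350))]:
    print('far rim', np.round(atz('top',C(*q),150),1),np.round(atz('side',D(*d),150),1))
# guard tops
for n,q in dict(NE=[(240,115),(293,120),(293,158),(245,155)],SE=[(635,205),(687,212),(680,268),(628,262)],near=[(190,340),(243,347),(235,405),(180,395)],nearS=[(580,430),(632,438),(625,495),(572,488)]).items():
    print(n,[np.round(atz('top',C(*k),168),1)[:2].tolist() for k in q])
E
```

```text
grip end [ 543.4 -334.2  130.8] [2.3 2.3]
grip end [ 529.9 -391.5  135.9] [1.6 1.6]
blue end [ 574.2 -228.6  129.6] [2.9 2.9]
blue end [ 570.2 -288.8  133.6] [1.3 1.3]
tray corners [[669.7, -212.3, 5.0], [625.1, -446.1, 5.0], [479.3, -419.7, 5.0], [523.4, -183.1, 5.0]]
housing [704.3 253.8 112. ]
housing [631.  -63.9 112. ]
housing [450.6 -24.8 112. ]
housing [524.7 298.7 112. ]
326.0 -102.99
184.5 167.78
331.9 77.11
185.1 -14.03
rim [527.9 187.7 150. ] [529.9 183.  150. ]
rim [489.6  18.2 150. ] [493.9  24.3 150. ]
far rim [644.6 159.8 150. ] [642.1 156.6 150. ]
far rim [602.3  -8.7 150. ] [605.6  -4.7 150. ]
NE [[665.4, 183.5], [662.8, 157.0], [643.6, 156.8], [645.1, 180.7]]
SE [[619.8, -13.0], [616.3, -38.8], [588.3, -35.1], [591.3, -9.4]]
near [[552.7, 206.8], [549.2, 180.5], [520.6, 184.2], [525.5, 211.4]]
nearS [[508.3, 14.7], [504.3, -10.8], [476.4, -7.3], [479.8, 18.7]]
```

```bash
python3 -m crank '[[[0,0,0],0.15],[[0,0,0],0.15],[[0,0,0],0.15],[[0,0,0],0.15],[[0,0,0],0.15]]' 0; python3 -m crank '[[[0,0,0],0.15],[[0,0,0],0.15],[[0,0,0],0.15],[[0,0,0],0.15],[[0,0,0],0.15]]'
```

```text
clock: 0.65
tcp_pos: [173.7, 574.2, 230.8]
orientation: [[-0.498, 0.867, -0.0], [0.867, 0.498, -0.001], [-0.001, -0.001, -1.0]]
ft_force: [0.3, 0.8, 0.4]
finger_gap: 85.1
clock: 1.15
tcp_pos: [173.7, 574.2, 230.8]
orientation: [[0.227, 0.974, -0.0], [0.974, -0.227, -0.001], [-0.001, -0.0, -1.0]]
ft_force: [-0.8, -0.2, -0.7]
finger_gap: 85.0
```

```bash
python3 -m crank '[[[-3,3,0],0],[[-3,3,0],0],[[-3,3,0],0],[[-3,3,0],0],[[-3,3,0],0]]'; python3 -m crank '[[[-3,3,0],0],[[-3,3,0],0],[[-3,3,0],0],[[-3,3,0],0],[[-3,3,0],0]]';python3 -m crank '[[[-3,3,0],0],[[-3,3,0],0],[[-3,3,0],0],[[-3,3,0],0],[[-3,3,0],0]]';python3 -m crank '[[[0,0,0],0],[[0,0,0],0],[[0,0,0],0],[[0,0,0],0],[[0,0,0],0]]'
python3 - <<'E'
from h import *
st(); snap('wrist','w1')
E
```

```text
clock: 1.65
tcp_pos: [287.3, 393.3, 230.9]
orientation: [[0.221, 0.975, -0.0], [0.975, -0.221, -0.0], [-0.0, -0.0, -1.0]]
ft_force: [0.3, -0.4, 0.5]
finger_gap: 85.4
clock: 2.15
tcp_pos: [400.5, 213.8, 231.1]
orientation: [[0.221, 0.975, 0.0], [0.975, -0.221, 0.0], [0.0, 0.0, -1.0]]
ft_force: [1.3, 0.8, -0.1]
finger_gap: 85.4
clock: 2.65
tcp_pos: [513.7, 34.2, 231.1]
orientation: [[0.221, 0.975, -0.0], [0.975, -0.221, 0.0], [0.0, -0.0, -1.0]]
ft_force: [0.8, -0.0, 0.0]
finger_gap: 85.3
clock: 3.15
tcp_pos: [512.8, 37.0, 231.6]
orientation: [[0.219, 0.976, 0.001], [0.976, -0.219, 0.0], [0.0, 0.001, -1.0]]
ft_force: [0.1, 0.4, -0.3]
finger_gap: 85.3
3.15 [512.8  37.  231.6] F [ 0.1  0.4 -0.3] gap 85.3
[[0.219, 0.976, 0.001], [0.976, -0.219, 0.0], [0.0, 0.001, -1.0]] [ 0.006 -0.141  1.458  0.     1.824  0.227]
```

View pics/w1.png

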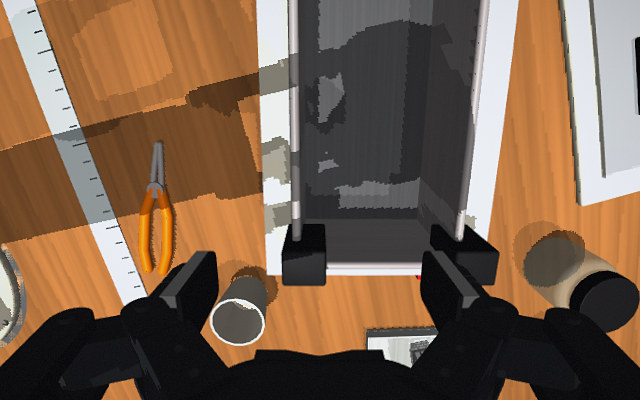

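Shows the robot-side rim as the light line at column ~290–300 and the non-dial near guard at (284–326, 225–285). The dial-end guard is out of frame above, so I shift toward it.

```bash
python3 -m crank '[[[4,-0.5,0],0],[[4,-0.5,0],0],[[4,-0.5,0],0],[[0,0,0],0],[[0,0,0],0]]'
python3 - <<'E'
from h import *
st(); snap('wrist','w2')
crop('w1',250,0,510,300,2,'w1c'); crop('w2',220,0,540,300,2,'w2c')
E
```

```text
clock: 3.7
tcp_pos: [524.6, 157.3, 231.1]
orientation: [[0.218, 0.976, -0.0], [0.976, -0.218, -0.0], [-0.001, -0.0, -1.0]]
ft_force: [1.1, -0.6, -0.4]
finger_gap: 85.4
3.7 [524.6 157.3 231.1] F [ 1.1 -0.6 -0.4] gap 85.4
[[0.218, 0.976, -0.0], [0.976, -0.218, -0.0], [-0.001, -0.0, -1.0]] [ 0.229 -0.05   1.374 -0.     1.818  0.45 ]
```

View pics/w2.png

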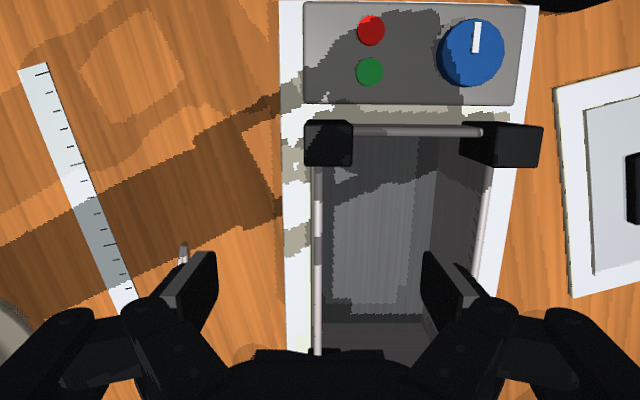

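View pics/w2c.png

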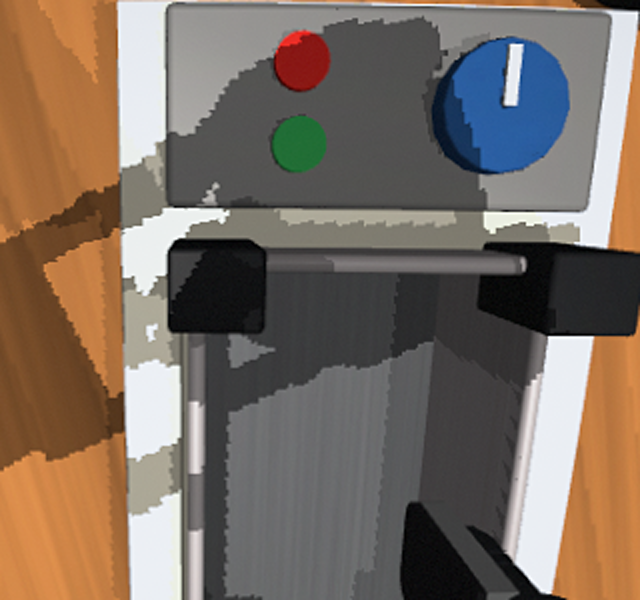

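View pics/w1c.png

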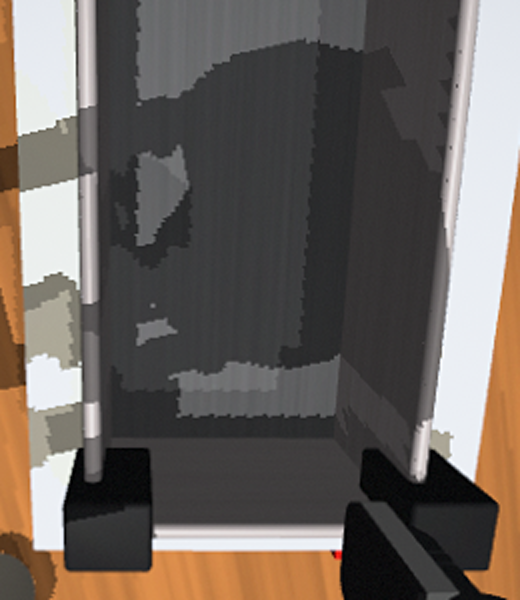

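```bash
python3 - <<'E'
from h import *
T1=np.load('pics/w1_T.npy');T2=np.load('pics/w2_T.npy')
W1=lambda x,y:(250+x/2,y/2); W2=lambda x,y:(220+x/2,y/2)
f=lambda p:np.round(p[:2],1).tolist()
R=[]
for nm,z,l in [('near rim',150,[(T1,W1(89,100)),(T1,W1(89,200)),(T1,W1(93,440)),(T2,W2(196,500)),(T2,W2(195,345))]),('far rim',150,[(T1,W1(467,50)),(T1,W1(423,430)),(T2,W2(518,500)),(T2,W2(536,345))]),
 ('housing near edge',112,[(T1,W1(16,50)),(T1,W1(32,545)),(T2,W2(121,50)),(T2,W2(131,590))]),('housing far',112,[(T1,W1(478,470)),(T1,W1(512,200)),(T2,W2(560,590)),(T2,W2(634,60))]),
 ('dial guard top face corners',168,[(T2,W2(172,242)),(T2,W2(265,247)),(T2,W2(265,332)),(T2,W2(170,332))]),('dial end rim',150,[(T2,W2(280,261)),(T2,W2(470,264))]),
 ('other guard rimbase',150,[(T1,W1(93,480))]),('other end rim',150,[(T1,W1(170,530)),(T1,W1(330,532))])]:
    pts=[atz('wrist',q,z,T) for T,q in l]
    print(nm,[f(p) for p in pts])
    if nm in('near rim','far rim','housing near edge','housing far'):
        P=np.array(pts)[:,:2]; 
        a=np.polyfit(P[:,1],P[:,0],1); print('  angle',90-np.degrees(np.arctan(a[0])), 'x at y=103',np.polyval(a,103),'res',np.round(np.polyval(a,P[:,1])-P[:,0],1))
E
```

```text
near rim [[519.9, 135.9], [512.9, 107.1], [495.3, 29.0], [516.7, 124.2], [528.6, 178.9]]
  angle 77.38634804534543 x at y=103 512.0206814053281 res [-0.5 -0.   0.1  0.   0.4]
far rim [[635.3, 125.7], [607.8, 7.4], [629.1, 98.8], [640.3, 154.2]]
  angle 77.3214791618222 x at y=103 629.5690463355569 res [-0.6  0.3 -0.5  0.8]
housing near edge [[497.4, 163.4], [453.3, -23.8], [524.5, 280.0], [476.0, 72.1]]
  angle 76.81326080383515 x at y=103 483.1134285880337 res [-0.1  0.1  0.1 -0.1]
housing far [[642.1, -31.4], [664.6, 74.2], [659.0, 30.1], [703.0, 239.0]]
  angle 77.5083945086598 x at y=103 672.6923813410618 res [ 0.8  1.8 -2.5 -0.1]
dial guard top face corners [[529.7, 214.0], [556.1, 206.7], [551.2, 181.8], [523.0, 188.0]]
dial end rim [[561.3, 199.8], [621.5, 185.7]]
other guard rimbase [[491.8, 14.5]]
other end rim [[514.2, -10.4], [570.5, -24.0]]
```

Rim, guards and housing agree: cleaner y-axis at 77.3°, free rim measured 176.2 mm (176 given), tank about 6–7 mm toward the robot, guard face at s=299.3 along the rim. Now to the basket.

```bash
python3 -m crank '[[[-4.5,1,0],0],[[-4.5,1,0],0],[[-4.5,1,0],0],[[-4.5,1,0],0],[[-4.5,1,0],0]]';python3 -m crank '[[[-4.5,1.2,0],0],[[-4.5,1.2,0],0],[[-4.5,1.2,0],0],[[-4.5,1.2,0],0],[[-4.5,1.2,0],0]]';python3 -m crank '[[[-3,1.2,0],0],[[0,0,0],0],[[0,0,0],0],[[0,0,0],0],[[0,0,0],0]]'
python3 - <<'E'
from h import *
st(); snap('wrist','w3')
crop('w3',200,50,460,250,3,'w3c')
E
```

```text
clock: 4.25
tcp_pos: [523.2, -77.2, 231.7]
orientation: [[0.223, 0.975, 0.001], [0.975, -0.223, -0.0], [-0.0, 0.001, -1.0]]
ft_force: [0.8, -0.2, 0.3]
finger_gap: 85.6
clock: 4.75
tcp_pos: [531.4, -310.0, 231.7]
orientation: [[0.223, 0.975, 0.0], [0.975, -0.223, -0.001], [-0.0, 0.001, -1.0]]
ft_force: [1.3, 0.0, 0.5]
finger_gap: 85.5
clock: 5.25
tcp_pos: [537.8, -337.9, 232.0]
orientation: [[0.22, 0.975, 0.001], [0.975, -0.22, -0.0], [-0.0, 0.001, -1.0]]
ft_force: [-0.5, -0.2, 0.2]
finger_gap: 85.5
5.25 [ 537.8 -337.9  232. ] F [-0.5 -0.2  0.2] gap 85.5
[[0.22, 0.975, 0.001], [0.975, -0.22, -0.0], [-0.0, 0.001, -1.0]] [-0.615  0.187  1.125  0.     1.829 -0.393]
```

View pics/w3.png

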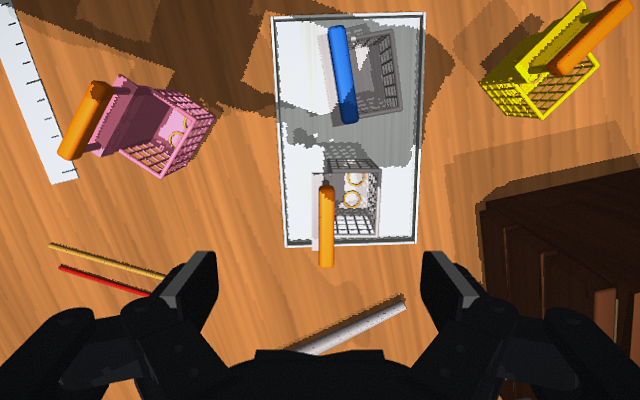

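View pics/w3c.png

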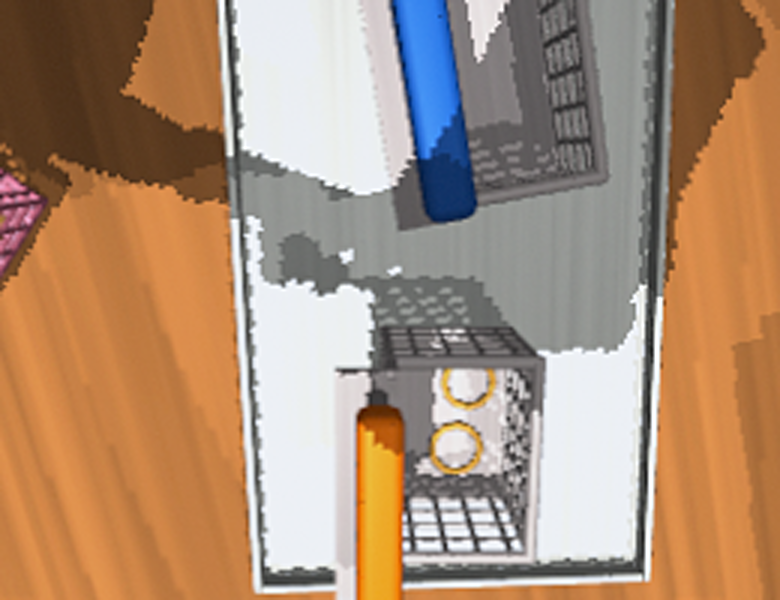

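The close view confirms the choice: a steel basket with gold rings and an orange grip from (326.7,185) to (326.5,267), parallel to the tool x axis. The spare with the blue grip is beyond it.

```bash
python3 - <<'E'
from h import *
T=np.load('pics/w3_T.npy'); s=ctrl.read_state(); R=np.array(s['orientation']); t=np.array(s['tcp_pos'])
for z in (128,131,134,137):
    a=atz('wrist',(327,184.5),z,T); b=atz('wrist',(326.5,267.5),z,T)
    c=(a+b)/2; d=a-b; print(z,np.round(c,1),np.linalg.norm(d).round(1),np.degrees(np.arctan2(d[1],d[0])).round(2), 'tool',np.round(R.T@(c-t),1))
# width
a=atz('wrist',(200+358/3,50+430/3),132,T);b=atz('wrist',(200+403/3,50+430/3),132,T);print(np.linalg.norm(a-b))
# top camera check
print(np.round(atz('top',(449.0,213.2),134),1))
E
```

```text
128 [ 538.3 -364.3  128. ] 67.7 77.35 tool [-25.7   6.1 104. ]
131 [ 538.4 -363.1  131. ] 66.9 77.35 tool [-24.6   6.  101. ]
134 [ 538.6 -362.   134. ] 66.1 77.35 tool [-23.4   5.9  98. ]
137 [ 538.8 -360.9  137. ] 65.2 77.35 tool [-22.3   5.8  95. ]
10.977407753179671
[ 535.4 -361.   134. ]
```

```bash
python3 -m crank '[[[-2.4,0.6,0],0],[[0,0,3],0],[[0,0,3],0],[[0,0,3],0],[[0,0,2],0]]';python3 -m crank '[[[0,0,1.4],0],[[0,0,0],0],[[0,0,0],0],[[0,0,0],0],[[0,0,0],0]]'
python3 - <<'E'
from h import *
st(); snap('wrist','w4'); snap('side','s4'); crop('s4',340,180,520,340,4,'s4c')
E
```

```text
clock: 5.8
tcp_pos: [537.9, -362.1, 118.9]
orientation: [[0.22, 0.976, -0.002], [0.976, -0.22, 0.001], [0.001, -0.002, -1.0]]
ft_force: [0.3, -0.5, -0.9]
finger_gap: 85.5
clock: 6.3
tcp_pos: [539.0, -364.0, 109.2]
orientation: [[0.221, 0.975, 0.002], [0.975, -0.221, -0.002], [-0.001, 0.003, -1.0]]
ft_force: [-0.4, -0.1, -0.2]
finger_gap: 85.3
6.3 [ 539.  -364.   109.2] F [-0.4 -0.1 -0.2] gap 85.3
[[0.221, 0.975, 0.002], [0.975, -0.221, -0.002], [-0.001, 0.003, -1.0]] [-0.646  0.233  1.29  -0.     1.616 -0.423]
```

View pics/w4.png

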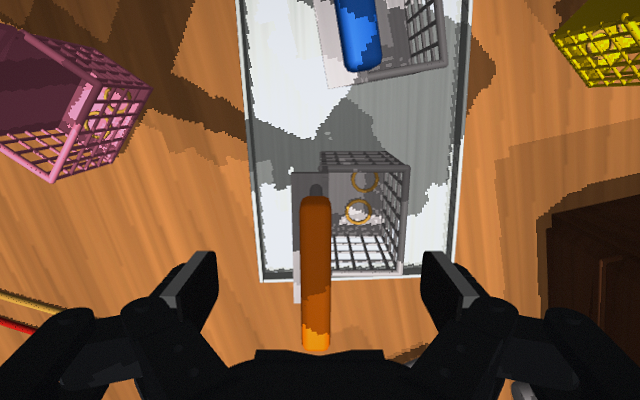

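View pics/s4c.png

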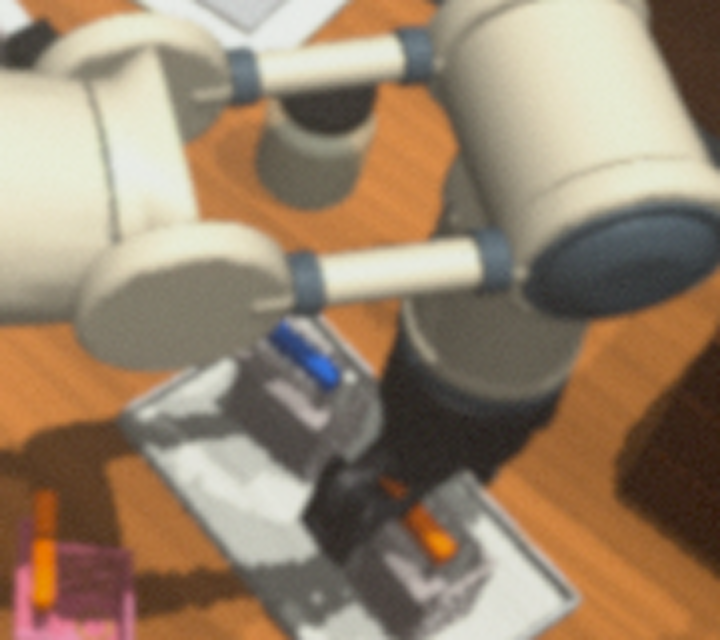

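The jaws straddle the grip: finger midpoint is at column 319.5 and grip at 315, so I shift −1.5 mm along tool y. I'll also recheck the along-grip centre.

```bash
python3 - <<'E'
from h import *
T=np.load('pics/w4_T.npy'); s=ctrl.read_state(); R=np.array(s['orientation']); t=np.array(s['tcp_pos'])
for z in (132,135):
    a=atz('wrist',(315,197),z,T); b=atz('wrist',(315.5,349),z,T)
    c=(a+b)/2; d=a-b; print(z,np.round(c,1),np.linalg.norm(d).round(1), 'tool',np.round(R.T@(c-t),1), np.round(R.T@(a-t),1))
a=atz('wrist',(300.5,250),135,T);b=atz('wrist',(331,250),135,T);print(np.linalg.norm(a-b))
E
python3 -m crank '[[[0,-0.15,0],0],[[0,0,0],0],[[0,0,0],0],[[0,0,0],0],[[0,0,0],0]]' 255 40;python3 -m crank '[[[0,0,0],0],[[0,0,0],0],[[0,0,0],0],[[0,0,0],0],[[0,0,0],0]]'
```

```text
132 [ 538.2 -362.6  132. ] 66.1 tool [  1.1  -0.8 -23.5] [ 34.2  -0.8 -23.6]
135 [ 538.6 -360.9  135. ] 64.4 tool [  2.8  -0.7 -26.5] [ 35.   -0.7 -26.6]
11.274705499168876
clock: 6.9
tcp_pos: [536.9, -363.2, 107.2]
orientation: [[0.221, 0.975, -0.0], [0.975, -0.221, 0.0], [0.0, -0.0, -1.0]]
ft_force: [0.9, -0.3, -0.4]
finger_gap: 12.7
clock: 7.4
tcp_pos: [536.9, -363.2, 107.4]
orientation: [[0.221, 0.975, 0.0], [0.975, -0.221, -0.0], [-0.0, 0.0, -1.0]]
ft_force: [0.3, -0.1, 1.0]
finger_gap: 11.4
```

```bash
python3 -m crank '[[[0,0,-0.5],0],[[0,0,-1],0],[[0,0,-2],0],[[0,0,-2],0],[[0,0,-2],0]]' 255 60;python3 -m crank '[[[0,0,-2.5],0],[[0,0,-2.5],0],[[0,0,-2.5],0],[[0,0,-2.5],0],[[0,0,-2],0]]';python3 -m crank '[[[0,0,0],0],[[0,0,0],0],[[0,0,0],0],[[0,0,0],0],[[0,0,0],0]]'
python3 - <<'E'
from h import *
s=st(); print(np.round(s['wrist_torque'],2)); snap('wrist','w5')
E
```

```text
clock: 7.9
tcp_pos: [536.8, -363.1, 183.5]
orientation: [[0.221, 0.975, -0.0], [0.975, -0.221, 0.0], [0.0, -0.0, -1.0]]
ft_force: [-0.4, 0.0, -2.4]
finger_gap: 10.9
clock: 8.4
tcp_pos: [536.9, -363.1, 304.8]
orientation: [[0.221, 0.975, 0.001], [0.975, -0.221, -0.001], [-0.001, 0.002, -1.0]]
ft_force: [-0.9, -0.0, -2.6]
finger_gap: 10.9
clock: 8.9
tcp_pos: [536.7, -363.1, 300.9]
orientation: [[0.221, 0.975, -0.002], [0.975, -0.221, 0.001], [0.001, -0.002, -1.0]]
ft_force: [0.6, -0.5, -1.4]
finger_gap: 11.3
8.9 [ 536.7 -363.1  300.9] F [ 0.6 -0.5 -1.4] gap 11.3
[[0.221, 0.975, -0.002], [0.975, -0.221, 0.001], [0.001, -0.002, -1.0]] [-0.647  0.257  0.921  0.     1.965 -0.424]
[-0.02  0.06  0.04]
```

View pics/w5.png

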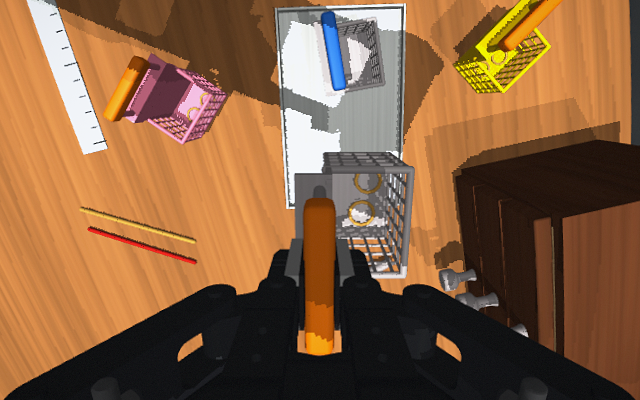

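Held cleanly (gap 11.3 mm) with the rings inside. Carry it to above the tank, plate inside the rim line.

```bash
python3 -m crank '[[[1.5,-0.4,0],0],[[3,-0.8,0],0],[[3.5,-0.8,0],0],[[3.5,-0.8,0],0],[[3.5,-0.9,0],0]]';python3 -m crank '[[[3.5,-0.9,0],0],[[3.5,-0.9,0],0],[[3.5,-0.9,0],0],[[3.5,-0.9,0],0],[[3.5,-0.9,0],0]]';python3 -m crank '[[[3.5,-0.9,0],0],[[3.5,-0.9,0],0],[[3,-0.9,0],0],[[2,-0.5,0],0],[[1.3,-0.4,0],0]]';python3 -m crank '[[[0,0,0],0],[[0,0,0],0],[[0,0,0],0],[[0,0,0],0],[[0,0,0],0]]'
python3 - <<'E'
from h import *
s=st(); p=np.array(s['tcp_pos']); print('s,t',p[0]*.2205+p[1]*.9755,p[0]*.9755-p[1]*.2205); snap('wrist','w6'); snap('side','s6'); crop('s6',180,40,380,240,3,'s6c')
E
```

```text
clock: 9.45
tcp_pos: [533.7, -207.5, 301.9]
orientation: [[0.221, 0.975, -0.0], [0.975, -0.221, 0.0], [0.0, -0.0, -1.0]]
ft_force: [0.3, -0.4, -1.3]
finger_gap: 10.9
clock: 9.95
tcp_pos: [528.4, -26.7, 302.2]
orientation: [[0.221, 0.975, 0.0], [0.975, -0.221, -0.0], [0.0, 0.0, -1.0]]
ft_force: [0.4, 0.2, -1.9]
finger_gap: 11.1
clock: 10.45
tcp_pos: [522.8, 111.2, 302.1]
orientation: [[0.219, 0.976, -0.0], [0.976, -0.219, 0.0], [0.0, -0.0, -1.0]]
ft_force: [0.2, -0.8, -1.6]
finger_gap: 11.2
clock: 10.95
tcp_pos: [523.2, 108.8, 302.3]
orientation: [[0.222, 0.975, 0.0], [0.975, -0.222, -0.0], [-0.0, 0.0, -1.0]]
ft_force: [-0.4, -1.1, -2.2]
finger_gap: 11.1
10.95 [523.2 108.8 302.3] F [-0.4 -1.1 -2.2] gap 11.1
[[0.222, 0.975, 0.0], [0.975, -0.222, -0.0], [-0.0, 0.0, -1.0]] [ 0.141 -0.059  1.256 -0.     1.945  0.366]
s,t 221.47077396216974 486.43912844433316
```

View pics/w6.png

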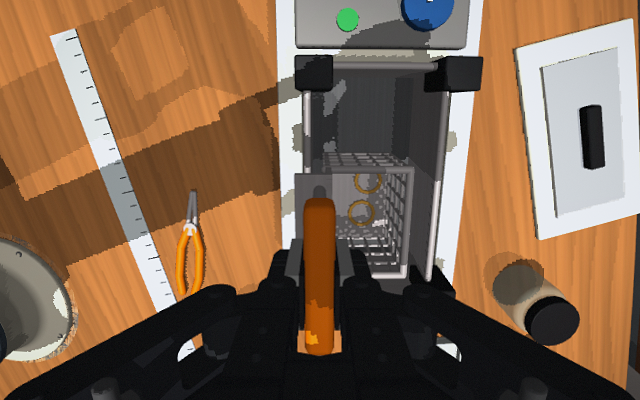

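View pics/s6c.png

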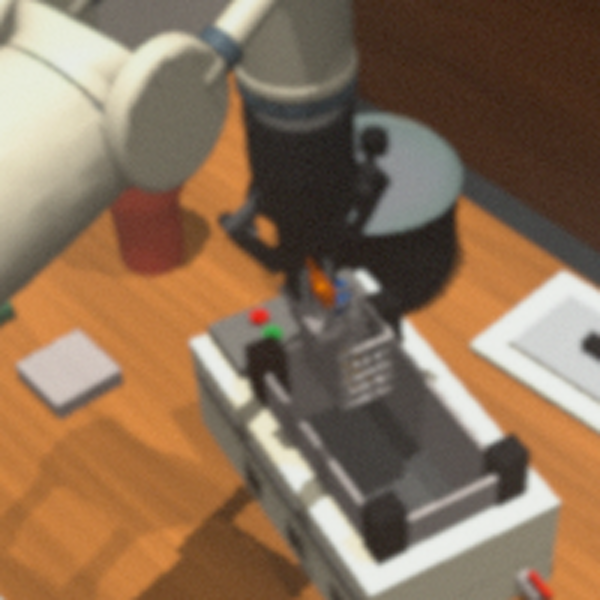

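```bash
python3 -m crank '[[[0,0,1.5],0],[[0,0,2],0],[[0,0,2],0],[[0,0,2],0],[[0,0,1],0]]';python3 -m crank '[[[0,0,0.7],0],[[0,0,0.6],0],[[0,0,0.2],0],[[0,0,0],0],[[0,0,0],0]]';python3 -m crank '[[[0,0,0],0],[[0,0,0],0],[[0,0,0],0],[[0,0,0],0],[[0,0,0],0]]'
python3 - <<'E'
from h import *
s=st(); p=np.array(s['tcp_pos']); print('s,t',p[0]*.2205+p[1]*.9755,p[0]*.9755-p[1]*.2205); snap('wrist','w7'); snap('side','s7'); crop('s7',180,80,380,240,3.5,'s7c')
E
```

```text
clock: 11.55
tcp_pos: [522.5, 109.3, 215.0]
orientation: [[0.221, 0.975, -0.003], [0.975, -0.221, -0.0], [-0.001, -0.003, -1.0]]
ft_force: [0.6, -0.3, -1.4]
finger_gap: 11.0
clock: 12.05
tcp_pos: [523.4, 109.6, 203.1]
orientation: [[0.221, 0.975, 0.001], [0.975, -0.221, 0.0], [0.0, 0.001, -1.0]]
ft_force: [0.9, 0.7, -1.7]
finger_gap: 10.7
clock: 12.55
tcp_pos: [523.1, 109.5, 202.3]
orientation: [[0.221, 0.975, 0.0], [0.975, -0.221, 0.0], [0.0, -0.0, -1.0]]
ft_force: [-0.2, 0.0, -2.6]
finger_gap: 11.0
12.55 [523.1 109.5 202.3] F [-0.2  0.  -2.6] gap 11.0
[[0.221, 0.975, 0.0], [0.975, -0.221, 0.0], [0.0, -0.0, -1.0]] [ 0.143 -0.089  1.463  0.     1.768  0.366]
s,t 222.19985295068992 486.16462621012147
```

View pics/w7.png

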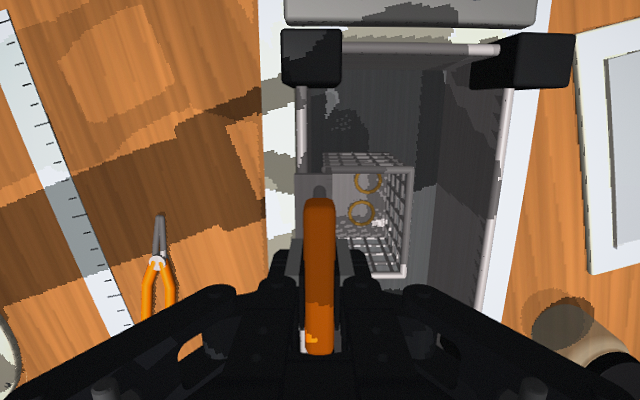

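View pics/s7c.png

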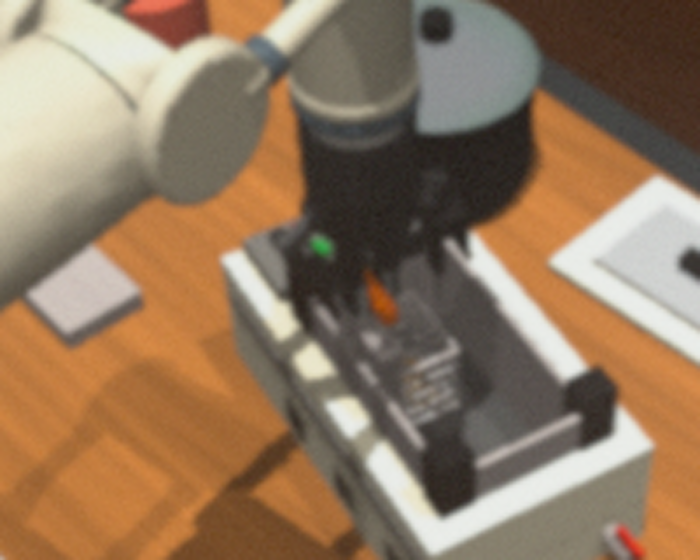

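Basket is inside the tank, clear of the wall. Now feel for the rim: approach in tool −y with small steps.

```bash
python3 -m crank '[[[0,-0.2,0],0],[[0,-0.2,0],0],[[0,-0.2,0],0],[[0,0,0],0],[[0,0,0],0]]' | grep -E 'tcp|force'; python3 -m crank '[[[0,-0.05,0],0],[[0,-0.05,0],0],[[0,0,0],0],[[0,0,0],0],[[0,0,0],0]]'| grep -E 'tcp|force'; python3 -m crank '[[[0,-0.05,0],0],[[0,-0.05,0],0],[[0,0,0],0],[[0,0,0],0],[[0,0,0],0]]'| grep -E 'tcp|force'
```

```text
tcp_pos: [517.2, 110.9, 202.3]
ft_force: [-0.1, -0.5, -1.8]
tcp_pos: [516.3, 111.1, 202.3]
ft_force: [0.2, 0.5, -2.2]
tcp_pos: [515.3, 111.3, 202.3]
ft_force: [0.5, 1.0, -1.5]
```

```bash
python3 -m crank '[[[0,-0.05,0],0],[[0,-0.05,0],0],[[0,0,0],0],[[0,0,0],0],[[0,0,0],0]]'| grep -E 'tcp|force'
```

```text
tcp_pos: [514.3, 111.5, 202.3]
ft_force: [-0.1, -0.2, -2.6]
```

```bash
python3 -m crank '[[[0,-0.05,0],0],[[0,0,0],0],[[0,0,0],0],[[0,0,0],0],[[0,0,0],0]]'| grep -E 'tcp|force'
```

```text
tcp_pos: [513.9, 111.6, 202.3]
ft_force: [0.1, 0.2, -3.8]
```

```bash
python3 -m crank '[[[0,-0.05,0],0],[[0,0,0],0],[[0,0,0],0],[[0,0,0],0],[[0,0,0],0]]'| grep -E 'tcp|force'
```

```text
tcp_pos: [513.4, 111.7, 202.3]
ft_force: [-0.2, -0.5, -1.8]
```

```bash
python3 -m crank '[[[0,-0.05,0],0],[[0,0,0],0],[[0,0,0],0],[[0,0,0],0],[[0,0,0],0]]'| grep -E 'tcp|force'
```

```text
tcp_pos: [512.9, 111.8, 202.3]
ft_force: [1.3, 0.4, -3.3]
```

```bash
python3 -m crank '[[[0,-0.05,0],0],[[0,0,0],0],[[0,0,0],0],[[0,0,0],0],[[0,0,0],0]]'| grep -E 'tcp|force'; python3 - <<'E'
from h import *
s=ctrl.read_state(); print(s['wrist_torque'],s['ft_force'])
E
```

```text
tcp_pos: [512.6, 111.9, 202.3]
ft_force: [3.5, -1.3, -4.2]
[-0.11817124 -0.62136845 -0.06187443] [ 3.5266424  -1.34048189 -4.15733598]
```

```bash
python3 -m crank '[[[0,-0.05,0],0],[[0,0,0],0],[[0,0,0],0],[[0,0,0],0],[[0,0,0],0]]'| grep -E 'tcp|force'; python3 - <<'E'
from h import *
s=ctrl.read_state(); print(s['wrist_torque'],s['ft_force'])
E
```

```text
tcp_pos: [512.2, 112.0, 202.3]
ft_force: [4.4, -0.7, -5.7]
[-0.23134818 -1.17502235 -0.01359599] [ 4.43360111 -0.68578005 -5.65096509]
```

Contact felt at t≈475.5 (force normal to the wall 3.7→4.5 N), within ~1.3 mm of the camera estimate. Back off 0.6 mm to just touching, then lower gently.

```bash
python3 -m crank '[[[0,0.06,0],0],[[0,0,0.2],0],[[0,0,0.2],0],[[0,0,0.2],0],[[0,0,0],0]]'| grep -E 'tcp|force'; python3 - <<'E'
from h import *
s=ctrl.read_state(); print(s['wrist_torque'],s['ft_force'])
E
```

```text
tcp_pos: [512.5, 112.0, 196.1]
ft_force: [3.5, -0.0, -2.4]
[-0.16692906 -0.8303716  -0.072002  ] [ 3.52563491 -0.0159329  -2.36799085]
```

```bash
python3 -m crank '[[[0,0.04,0],0],[[0,0,0.1],0],[[0,0,0.1],0],[[0,0,0.1],0],[[0,0,0],0]]'| grep -E 'tcp|force'; python3 - <<'E'
from h import *
s=ctrl.read_state(); print(s['wrist_torque'],s['ft_force'])
E
```

```text
tcp_pos: [512.8, 111.9, 193.0]
ft_force: [2.2, -0.9, -1.5]
[-0.07768588 -0.51092109 -0.0851636 ] [ 2.16025666 -0.90830771 -1.53875932]
```

```bash
python3 -m crank '[[[0,0,0.1],0],[[0,0,0.1],0],[[0,0,0],0],[[0,0,0],0],[[0,0,0],0]]'| grep -E 'tcp|force'; python3 - <<'E'
from h import *
s=ctrl.read_state(); print(s['wrist_torque'],s['ft_force']);snap('wrist','w8'); snap('side','s8'); crop('s8',220,120,340,220,6,'s8c'); crop('w8',230,20,370,220,4,'w8c') ; crop('w8',250,60,400,200,4,'w8c')
E
```

```text
tcp_pos: [512.8, 111.9, 191.0]
ft_force: [2.2, -0.3, -2.7]
[-0.07656878 -0.51079232 -0.04999028] [ 2.21799186 -0.34778106 -2.69470156]
```

View pics/w8c.png

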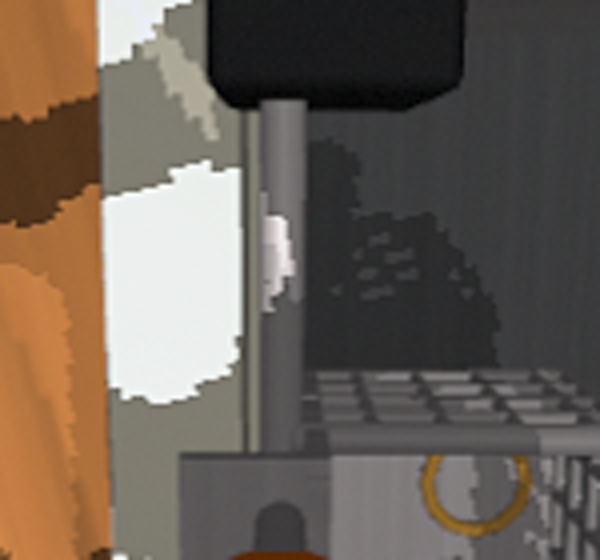

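View pics/s8c.png

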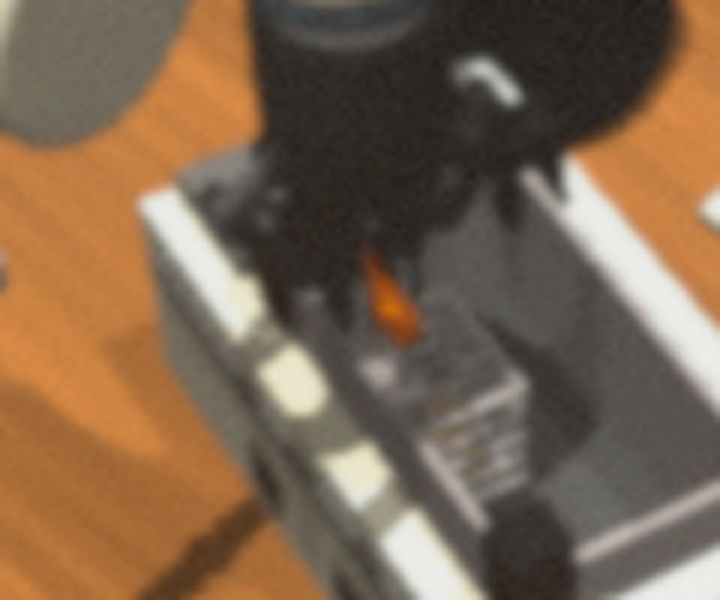

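Rim passes right under the lip and the plate is at the wall's inside. Keep lowering in small steps, watching the force.

```bash
python3 -m crank '[[[0,0,0.05],0],[[0,0,0.05],0],[[0,0,0.05],0],[[0,0,0.05],0],[[0,0,0],0]]'| grep -E 'tcp|force'
```

```text
tcp_pos: [512.9, 111.9, 189.2]
ft_force: [2.3, -0.4, -1.5]
```

```bash
python3 -m crank '[[[0,0,0.05],0],[[0,0,0.05],0],[[0,0,0.05],0],[[0,0,0.05],0],[[0,0,0],0]]'| grep -E 'tcp|force'
```

```text
tcp_pos: [512.9, 111.9, 187.3]
ft_force: [1.2, -0.2, -0.5]
```

```bash
python3 -m crank '[[[0,0,0.05],0],[[0,0,0.05],0],[[0,0,0.05],0],[[0,0,0.05],0],[[0,0,0],0]]'| grep -E 'tcp|force'
```

```text
tcp_pos: [512.9, 111.9, 185.4]
ft_force: [1.4, -0.0, 1.2]
```

```bash
python3 -m crank '[[[0,0,0.05],0],[[0,0,0.05],0],[[0,0,0.05],0],[[0,0,0.05],0],[[0,0,0],0]]'| grep -E 'tcp|force'
```

```text
tcp_pos: [513.0, 111.9, 183.5]
ft_force: [1.1, -0.6, 3.5]
```

```bash
python3 -m crank '[[[0,0,0.05],0],[[0,0,0.05],0],[[0,0,0.05],0],[[0,0,0],0],[[0,0,0],0]]'| grep -E 'tcp|force'
```

```text
tcp_pos: [513.0, 111.9, 181.7]
ft_force: [1.5, -0.2, 3.6]
```

```bash
python3 -m crank '[[[0,0,0.05],0],[[0,0,0.05],0],[[0,0,0.05],0],[[0,0,0],0],[[0,0,0],0]]'| grep -E 'tcp|force'
```

```text
tcp_pos: [512.9, 111.8, 180.2]
ft_force: [2.1, -0.4, 3.2]
```

```bash
python3 -m crank '[[[0,0,0.05],0],[[0,0,0.05],0],[[0,0,0.05],0],[[0,0,0],0],[[0,0,0],0]]'| grep -E 'tcp|force'
```

```text
tcp_pos: [512.9, 111.8, 178.6]
ft_force: [1.8, -0.3, 2.2]
```

```bash
python3 -m crank '[[[0,0,0.05],0],[[0,0,0.05],0],[[0,0,0.05],0],[[0,0,0],0],[[0,0,0],0]]'| grep -E 'clock|tcp|force'
```

```text
clock: 22.75
tcp_pos: [512.9, 111.8, 177.2]
ft_force: [1.8, 0.3, 4.5]
```

```bash
python3 -m crank '[[[0,0,0.05],0],[[0,0,0.05],0],[[0,0,0.05],0],[[0,0,0.05],0],[[0,0,0],0]]'| grep -E 'tcp|force'
```

```text
tcp_pos: [512.9, 111.8, 175.2]
ft_force: [3.8, -0.6, 3.9]
```

```bash
python3 -m crank '[[[0,0,0.05],0],[[0,0,0.05],0],[[0,0,0.05],0],[[0,0,0],0],[[0,0,0],0]]'| grep -E 'tcp|force'
```

```text
tcp_pos: [512.9, 111.9, 173.7]
ft_force: [3.5, -0.3, 4.1]
```

```bash
python3 -m crank '[[[0,0,0.05],0],[[0,0,0.05],0],[[0,0,0],0],[[0,0,0],0],[[0,0,0],0]]'| grep -E 'tcp|force'
```

```text
tcp_pos: [512.9, 111.8, 172.8]
ft_force: [3.2, -0.6, 3.9]
```

```bash
python3 -m crank '[[[0,0,0.05],0],[[0,0,0.05],0],[[0,0,0],0],[[0,0,0],0],[[0,0,0],0]]'| grep -E 'clock|tcp|force'
```

```text
clock: 24.75
tcp_pos: [512.9, 111.9, 171.8]
ft_force: [3.7, -1.5, 4.9]
```

```bash
python3 -m crank '[[[0,0,0.05],0],[[0,0,0.05],0],[[0,0,0],0],[[0,0,0],0],[[0,0,0],0]]'| grep -E 'tcp|force'
```

```text
tcp_pos: [512.9, 111.8, 170.8]
ft_force: [3.5, 0.2, 4.6]
```

```bash
python3 -m crank '[[[0,0,0.05],0],[[0,0,0.05],0],[[0,0,0],0],[[0,0,0],0],[[0,0,0],0]]'| grep -E 'clock|tcp|force'
```

```text
clock: 25.75
tcp_pos: [512.9, 111.8, 169.8]
ft_force: [4.5, -1.0, 4.0]
```

```bash
python3 -m crank '[[[0,0,0.05],0],[[0,0,0],0],[[0,0,0],0],[[0,0,0],0],[[0,0,0],0]]'| grep -E 'clock|tcp|force'
```

```text
clock: 26.25
tcp_pos: [513.0, 111.8, 169.3]
ft_force: [4.7, -0.7, 5.2]
```

```bash
python3 -m crank '[[[0,0,0.05],0],[[0,0,0],0],[[0,0,0],0],[[0,0,0],0],[[0,0,0],0]]'| grep -E 'clock|tcp|force'
```

```text
clock: 26.75
tcp_pos: [512.9, 111.9, 169.0]
ft_force: [5.1, -0.6, 4.9]
```

```bash
python3 -m crank '[[[0,0,0.05],0],[[0,0,0],0],[[0,0,0],0],[[0,0,0],0],[[0,0,0],0]]'| grep -E 'clock|tcp|force'
```

```text
clock: 27.25
tcp_pos: [513.0, 111.9, 168.9]
ft_force: [3.0, -1.1, 6.5]
```

```bash
python3 -m crank '[[[0,0,0.05],0],[[0,0,0],0],[[0,0,0],0],[[0,0,0],0],[[0,0,0],0]]'| grep -E 'clock|tcp|force'
```

```text
clock: 27.75
tcp_pos: [513.0, 111.9, 168.8]
ft_force: [3.1, -0.9, 9.6]
```

```bash
python3 -m crank '[[[0,0,0.05],0],[[0,0,0],0],[[0,0,0],0],[[0,0,0],0],[[0,0,0],0]]'| grep -E 'clock|tcp|force'
```

```text
clock: 28.25
tcp_pos: [513.0, 111.9, 168.8]
ft_force: [2.0, -2.0, 10.6]
```

Hard stop: TCP z stays at 168.8 (168.4 predicted) while the force climbs to ~13 N net, so it is home. Ease the press and slide gently toward the dial.

```bash
python3 -m crank '[[[0,0,-0.08],0],[[0,0,0],0],[[0,0,0],0],[[0,0,0],0],[[0,0,0],0]]' 255 100| grep -E 'clock|tcp|force'; python3 -m crank '[[[0.1,0,0],0],[[0.1,0,0],0],[[0.1,0,0],0],[[0.1,0,0],0],[[0.1,0,0],0]]'| grep -E 'clock|tcp|force'; python3 - <<'E'
from h import *
s=ctrl.read_state(); print(s['wrist_torque']);snap('wrist','w9'); crop('w9',240,40,400,200,4,'w9c')
E
```

```text
clock: 28.75
tcp_pos: [513.0, 111.9, 168.8]
ft_force: [3.4, -1.3, 7.3]
clock: 29.25
tcp_pos: [513.3, 113.2, 168.8]
ft_force: [-1.2, -14.6, 10.2]
[-2.44911098  0.16493715  0.07444033]
```

View pics/w9c.png

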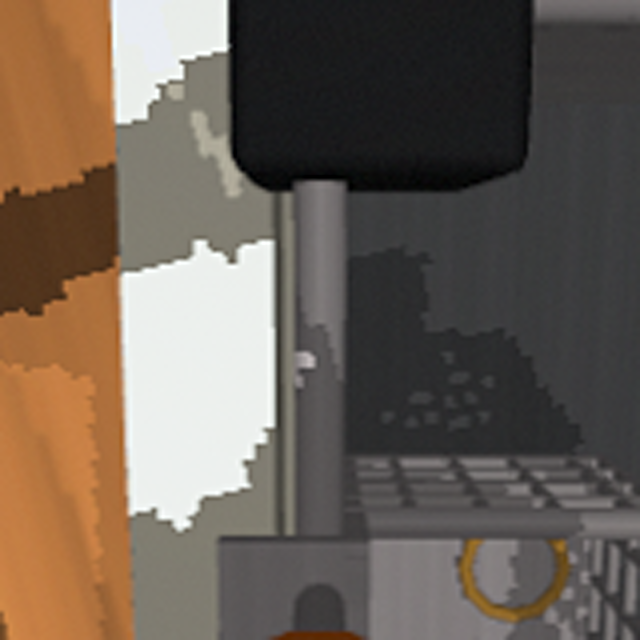

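Sliding force built to ~14.6 N with the downward press still on, so I ease the press before pushing further.

```bash
python3 -m crank '[[[-0.1,0,-0.1],0],[[0,0,0],0],[[0,0,0],0],[[0,0,0],0],[[0,0,0],0]]'| grep -E 'clock|tcp|force'
```

```text
clock: 29.8
tcp_pos: [513.4, 113.6, 168.9]
ft_force: [2.5, -8.4, 5.7]
```

```bash
python3 -m crank '[[[0,0,-0.06],0],[[0.05,0,0],0],[[0.05,0,0],0],[[0.05,0,0],0],[[0.05,0,0],0]]'| grep -E 'clock|tcp|force'
```

```text
clock: 30.3
tcp_pos: [513.5, 114.3, 169.0]
ft_force: [1.4, -13.6, 4.4]
```

```bash
python3 -m crank '[[[0.05,0,0],0],[[0.05,0,0],0],[[0.05,0,0],0],[[0.05,0,0],0],[[0.05,0,0],0]]'| grep -E 'clock|tcp|force'
```

```text
clock: 30.8
tcp_pos: [514.1, 116.8, 169.1]
ft_force: [1.5, -12.5, 5.4]
```

```bash
python3 -m crank '[[[0,0.08,-0.08],0],[[0.05,0,0],0],[[0.05,0,0],0],[[0.05,0,0],0],[[0.05,0,0],0]]'| grep -E 'clock|tcp|force'
```

```text
clock: 31.3
tcp_pos: [514.8, 119.2, 169.2]
ft_force: [1.0, -9.1, 3.2]
```

```bash
python3 -m crank '[[[0.06,0,0],0],[[0.06,0,0],0],[[0.06,0,0],0],[[0.06,0,0],0],[[0.06,0,0],0]]'| grep -E 'clock|tcp|force'
```

```text
clock: 31.8
tcp_pos: [515.4, 122.1, 169.2]
ft_force: [0.8, -10.0, 3.1]
```

```bash
for i in 1; do python3 -m crank '[[[0.1,0,0],0],[[0.1,0,0],0],[[0.1,0,0],0],[[0.1,0,0],0],[[0.1,0,0],0]]'| grep -E 'clock|tcp|force'; done; python3 -m crank '[[[0.1,0.03,0],0],[[0.1,0,0],0],[[0.1,0,0],0],[[0.1,0,0],0],[[0.1,0,0],0]]'| grep -E 'clock|tcp|force'
```

```text
clock: 32.3
tcp_pos: [516.6, 127.0, 169.2]
ft_force: [0.8, -10.8, 2.9]
clock: 32.8
tcp_pos: [517.7, 131.9, 169.2]
ft_force: [0.6, -9.2, 3.8]
```

```bash
python3 -m crank '[[[0.1,0,0],0],[[0.1,0,0],0],[[0.1,0,0],0],[[0.1,0,0],0],[[0.1,0,0],0]]'| grep -E 'clock|tcp|force'; python3 -m crank '[[[0.1,0,0],0],[[0.1,0,0],0],[[0.1,0,0],0],[[0.1,0,0],0],[[0.1,0,0],0]]'| grep -E 'clock|tcp|force'; python3 - <<'E'
from h import *
s=ctrl.read_state();p=s['tcp_pos']; print('s',p[0]*.2205+p[1]*.9755); snap('wrist','w10'); crop('w10',240,40,400,200,4,'w10c')
E
```

```text
clock: 33.3
tcp_pos: [518.8, 136.8, 169.1]
ft_force: [0.0, -9.1, 3.4]
clock: 33.8
tcp_pos: [520.0, 141.6, 169.1]
ft_force: [-0.3, -9.6, 3.0]
s 252.8161352429192
```

View pics/w10c.png

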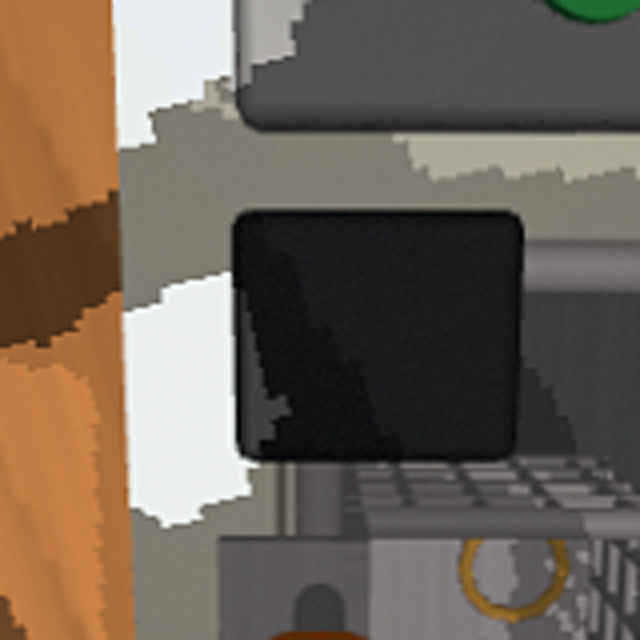

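```bash
python3 -m crank '[[[0.1,0,0],0],[[0.1,0,0],0],[[0.1,0,0],0],[[0.1,0,0],0],[[0.05,0,0],0]]'| grep -E 'clock|tcp|force'; python3 -m crank '[[[0.03,0,0],0],[[0.03,0,0],0],[[0.03,0,0],0],[[0.03,0,0],0],[[0.03,0,0],0]]'| grep -E 'clock|tcp|force'
```

```text
clock: 34.35
tcp_pos: [521.0, 146.1, 169.1]
ft_force: [0.4, -9.7, 4.3]
clock: 34.85
tcp_pos: [521.3, 147.4, 169.1]
ft_force: [0.1, -9.8, 3.0]
```

```bash
python3 -m crank '[[[0.03,0,0],0],[[0.03,0,0],0],[[0.03,0,0],0],[[0.03,0,0],0],[[0.03,0,0],0]]'| grep -E 'clock|tcp|force'
```

```text
clock: 35.35
tcp_pos: [521.6, 148.9, 169.2]
ft_force: [0.2, -8.3, 3.3]
```

```bash
python3 -m crank '[[[0.03,0,0],0],[[0.03,0,0],0],[[0.03,0,0],0],[[0.03,0,0],0],[[0,0,0],0]]'| grep -E 'clock|tcp|force'
```

```text
clock: 35.85
tcp_pos: [521.9, 150.1, 169.1]
ft_force: [-0.1, -8.6, 4.0]
```

```bash
python3 -m crank '[[[0.03,0,0],0],[[0.03,0,0],0],[[0.03,0,0],0],[[0.03,0,0],0],[[0,0,0],0]]'| grep -E 'clock|tcp|force'
```

```text
clock: 36.35
tcp_pos: [522.2, 151.3, 169.1]
ft_force: [-0.0, -8.4, 3.5]
```

```bash
python3 -m crank '[[[0.03,0,0],0],[[0.03,0,0],0],[[0.03,0,0],0],[[0,0,0],0],[[0,0,0],0]]'| grep -E 'clock|tcp|force'
```

```text
clock: 36.85
tcp_pos: [522.4, 152.2, 169.1]
ft_force: [0.2, -9.1, 2.3]
```

```bash
python3 -m crank '[[[0.03,0,0],0],[[0.03,0,0],0],[[0.03,0,0],0],[[0,0,0],0],[[0,0,0],0]]'| grep -E 'clock|tcp|force'
```

```text
clock: 37.35
tcp_pos: [522.5, 152.6, 169.1]
ft_force: [-1.3, -11.1, 3.8]
```

```bash
python3 -m crank '[[[0.03,0,0],0],[[0.03,0,0],0],[[0,0,0],0],[[0,0,0],0],[[0,0,0],0]]'| grep -E 'clock|tcp|force'; python3 - <<'E'
from h import *
snap('wrist','w11'); crop('w11',240,40,400,200,4,'w11c')
E
```

```text
clock: 37.85
tcp_pos: [522.5, 152.6, 169.2]
ft_force: [-0.5, -12.3, 3.9]
```

View pics/w11c.png

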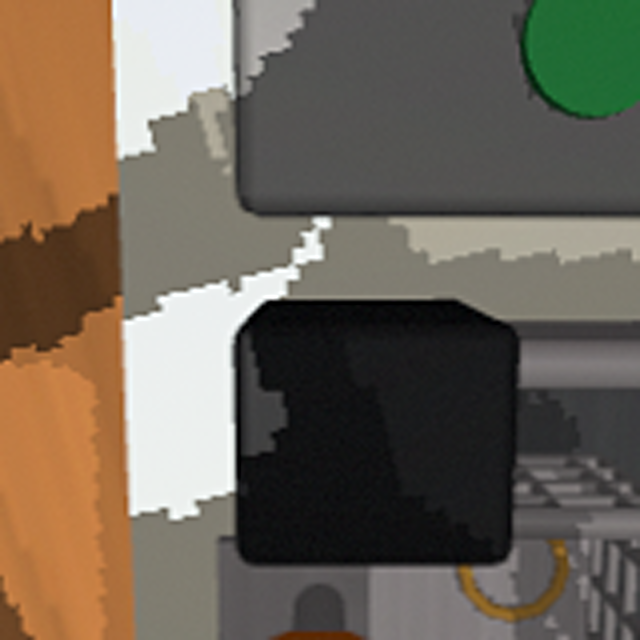

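Stall at s=264.1 with force rising to 12.3 N, so the lip end is against the guard (predicted 262–264). Ease the sideways push, and re-check seating with a light press.

```bash
python3 -m crank '[[[-0.12,0,0],0],[[-0.1,0,0],0],[[0,0,0.07],0],[[0,0,0.07],0],[[0,0,0],0]]'| grep -E 'clock|tcp|force';python3 -m crank '[[[0,0,0.04],0],[[0,0,0],0],[[0,0,0],0],[[0,0,0],0],[[0,0,0],0]]'| grep -E 'clock|tcp|force'
```

```text
clock: 38.4
tcp_pos: [522.5, 152.3, 169.0]
ft_force: [-1.7, -7.2, 8.4]
clock: 38.9
tcp_pos: [522.5, 152.3, 169.0]
ft_force: [-0.9, -6.9, 8.2]
```

```bash
python3 -m crank '[[[-0.1,0,-0.15],0],[[0,0,0],0],[[0,0,0],0],[[0,0,0],0],[[0,0,0],0]]'| grep -E 'clock|tcp|force';python3 -m crank '[[[0,0,0],0],[[0,0,0],0],[[0,0,0],0],[[0,0,0],0],[[0,0,0],0]]' 0 20 ;python3 - <<'E'
from h import *
st();snap('wrist','w12'); crop('w12',240,40,400,200,4,'w12c')
E
```

```text
clock: 39.4
tcp_pos: [522.4, 152.3, 169.1]
ft_force: [-0.7, -6.0, 1.6]
clock: 39.9
tcp_pos: [523.3, 153.4, 170.1]
orientation: [[0.221, 0.975, -0.0], [0.975, -0.221, 0.0], [0.0, -0.0, -1.0]]
ft_force: [-0.1, 0.0, -0.5]
finger_gap: 81.5
39.9 [523.3 153.4 170.1] F [-0.1  0.  -0.5] gap 81.5
[[0.221, 0.975, -0.0], [0.975, -0.221, 0.0], [0.0, -0.0, -1.0]] [ 0.223 -0.06   1.491  0.     1.71   0.445]
```

View pics/w12.png

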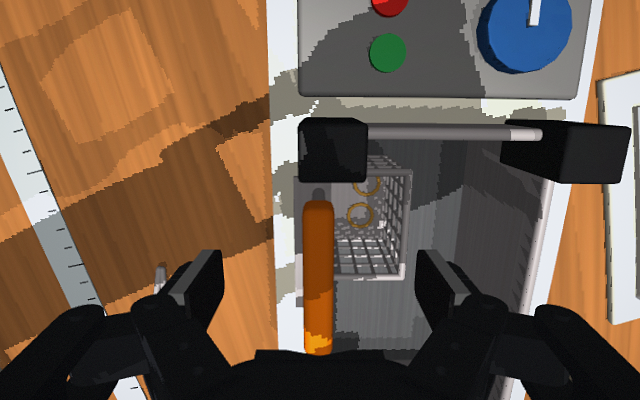

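Released; the basket hangs upright with rings inside. Lift straight off and look at the fit.

```bash
python3 -m crank '[[[0,0,-1],0],[[0,0,-2],0],[[0,0,-3],0],[[0,0,-3],0],[[0,0,-2],0]]'| grep -E 'clock|tcp|force';python3 -m crank '[[[-3,0,0],0],[[-4,0,0],0],[[-4,0,0],0],[[-2,0,0],0],[[0,0,0],0]]'| grep -E 'clock|tcp|force';python3 -m crank '[[[0,0,0],0],[[0,0,0],0],[[0,0,0],0],[[0,0,0],0],[[0,0,0],0]]' ;python3 - <<'E'
from h import *
st();snap('wrist','w13'); crop('w13',240,20,440,170,4,'w13c')
snap('side','s13');crop('s13',220,110,380,230,5,'s13c'); snap('top','t13');crop('t13',230,150,360,245,6,'t13c')
E
```

```text
clock: 40.45
tcp_pos: [523.6, 153.2, 283.8]
ft_force: [0.8, 0.9, 0.5]
clock: 40.95
tcp_pos: [494.3, 24.2, 281.5]
ft_force: [-0.1, 1.0, 0.4]
clock: 41.45
tcp_pos: [494.7, 26.9, 280.0]
orientation: [[0.22, 0.975, -0.0], [0.975, -0.22, 0.0], [-0.0, -0.0, -1.0]]
ft_force: [0.4, 0.1, -0.6]
finger_gap: 85.4
41.45 [494.7  26.9 280. ] F [ 0.4  0.1 -0.6] gap 85.4
[[0.22, 0.975, -0.0], [0.975, -0.22, 0.0], [-0.0, -0.0, -1.0]] [-0.014 -0.173  1.401  0.     1.914  0.208]
```

View pics/w13.png

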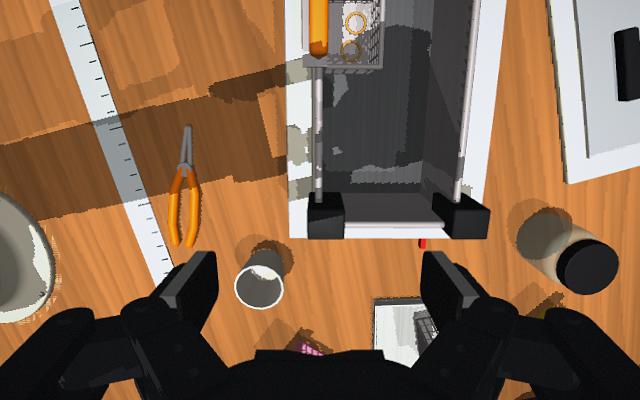

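View pics/w13c.png

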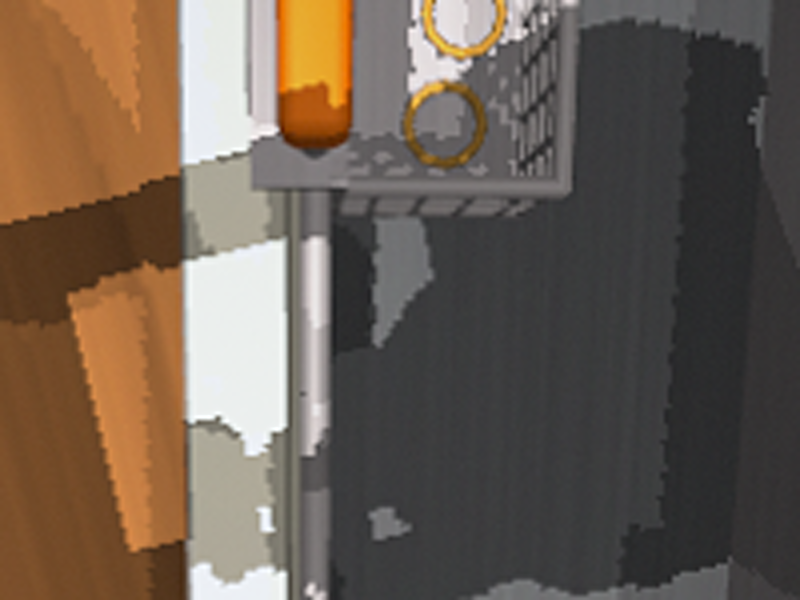

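View pics/s13c.png

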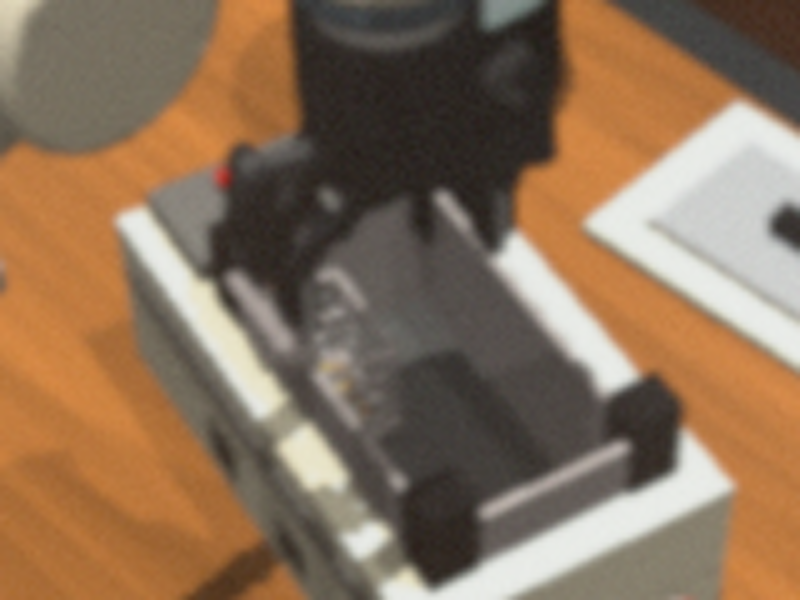

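```bash
python3 -m crank '[[[2,0,0],0],[[2,0,0],0],[[1.5,0,0],0],[[0,0,0],0],[[0,0,0],0]]' >/dev/null;python3 -m crank '[[[0,0,0],0],[[0,0,0],0],[[0,0,0],0],[[0,0,0],0],[[0,0,0],0]]' |head -2;python3 - <<'E'
from h import *
T=np.load('pics/w13_T.npy')
for u in [(240+265/4,66.7),(240+320/4,66.7)]:
    p=atz('wrist',u,154,T); print(p,'s',p[0]*.2205+p[1]*.9755,'t',p[0]*.9755-p[1]*.2205)
st();snap('wrist','w14'); crop('w14',240,0,440,150,4,'w14c')
E
```

```text
clock: 42.6
tcp_pos: [506.8, 79.8, 280.2]
[505.92714408 119.17720156 154.        ] s 227.81429538764465 t 467.2533561090407
[515.83969681 116.93654967 154.        ] s 227.81425735361555 t 477.41711503622224
42.6 [506.8  79.8 280.2] F [0.2 0.7 0.5] gap 85.1
[[0.221, 0.975, 0.0], [0.975, -0.221, -0.0], [0.0, 0.0, -1.0]] [ 0.09  -0.127  1.359 -0.     1.909  0.313]
```

View pics/w14c.png

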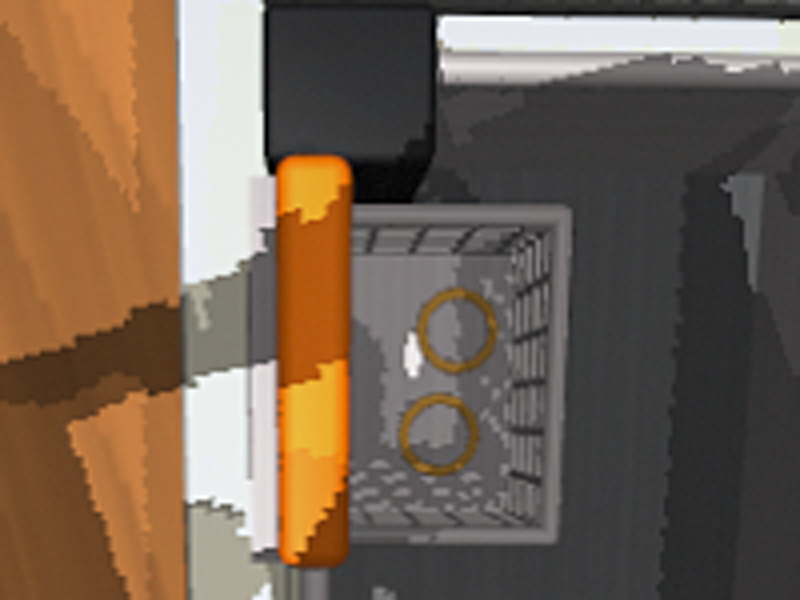

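View pics/t13c.png

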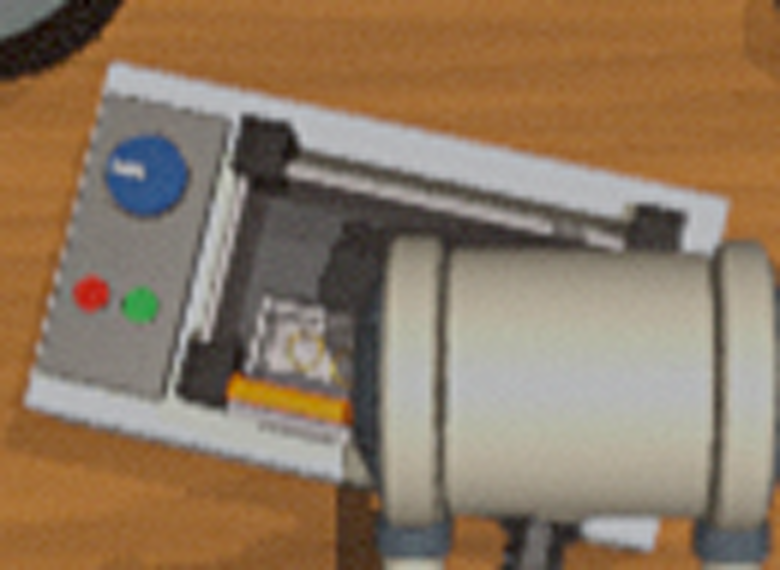

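```bash
python3 - <<'E'
from h import *
T=np.load('pics/w14_T.npy')
S=lambda p:(p[0]*.2205+p[1]*.9755).round(1)
for v in (172,175,178): print(v,S(atz('wrist',(240+262/4,v/4),154,T)))
for v in (555,562): print('-y end',v,S(atz('wrist',(240+265/4,v/4),154,T)))
for v in (155,160,165): print('guard edge z168',v,S(atz('wrist',(240+271/4,v/4),168,T)), 'z112',S(atz('wrist',(240+271/4,v/4),112,T)))
for v in (200,205): print('guard right base',v,[S(atz('wrist',(240+400/4,v/4),z,T)) for z in (112,140,150)])
print(proj('wrist',[0.2205*298.8+.9755*t for t in []] or [[.2205*298.8+.9755*466,.9755*298.8-.2205*466,z] for z in (112,150,154,168)],T)*4-np.array([960,0]))
crop('w14',290,20,350,60,12,'w14d')
E
```

```text
172 298.5
175 298.0
178 297.5
-y end 555 229.0
-y end 562 227.7
guard edge z168 155 299.1 z112 308.3
guard edge z168 160 298.3 z112 307.3
guard edge z168 165 297.5 z112 306.3
guard right base 200 [np.float64(299.4), np.float64(295.6), np.float64(294.3)]
guard right base 205 [np.float64(298.4), np.float64(294.7), np.float64(293.4)]
[[264.86135293 202.69035259]
 [257.13925292 173.640275  ]
 [256.1947965  170.0886494 ]
 [252.64683233 156.74920818]]
```

View pics/w14d.png

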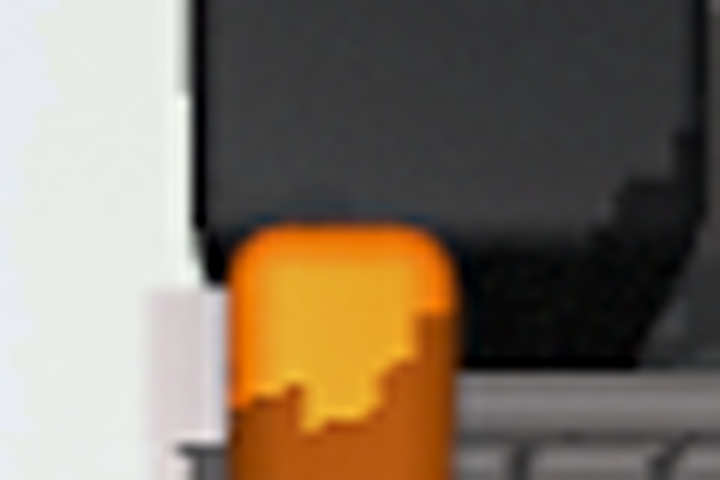

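The lip end measures s≈298.0 against the guard at 298.8. That is within about a pixel, but a ~1 mm gap is possible, so I take one closer look.

```bash
python3 -m crank '[[[1.5,-0.5,1.5],0],[[1.5,-0.5,2],0],[[0.5,-0.5,1.5],0],[[0,0,1],0],[[0,0,0],0]]' >/dev/null;python3 -m crank '[[[0,0,0],0],[[0,0,0],0],[[0,0,0],0],[[0,0,0],0],[[0,0,0],0]]' |head -2;python3 - <<'E'
from h import *
snap('wrist','w15'); crop('w15',240,60,400,180,5,'w15c')
T=np.load('pics/w15_T.npy');print(T[:3,3])
S=lambda p:(p[0]*.2205+p[1]*.9755).round(1)
for v in range(100,180,10): print(v,[S(atz('wrist',(300,v),z,T)) for z in (150,154,168)])
E
```

```text
clock: 43.65
tcp_pos: [500.1, 117.4, 220.5]
[515.55602694 183.32798622 363.02119548]
100 [np.float64(293.2), np.float64(293.2), np.float64(293.1)]
110 [np.float64(287.3), np.float64(287.4), np.float64(287.8)]
120 [np.float64(281.4), np.float64(281.6), np.float64(282.4)]
130 [np.float64(275.4), np.float64(275.7), np.float64(276.9)]
140 [np.float64(269.3), np.float64(269.7), np.float64(271.3)]
150 [np.float64(263.1), np.float64(263.7), np.float64(265.6)]
160 [np.float64(256.9), np.float64(257.5), np.float64(259.9)]
170 [np.float64(250.5), np.float64(251.3), np.float64(254.0)]
```

View pics/w15c.png

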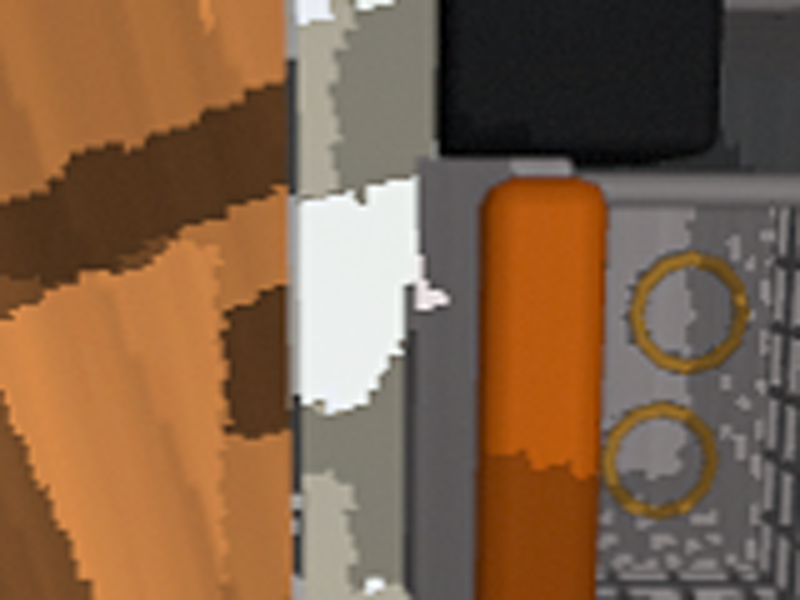

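View pics/w15.png

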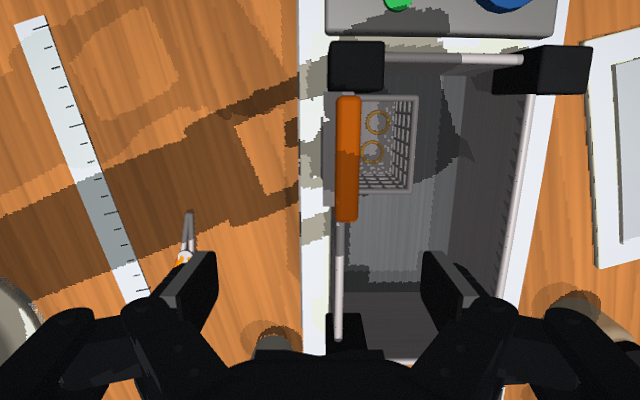

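The closer view, almost straight above the joint, puts the lip end at row 91.4 and the guard edge at ~90.3. With height parallax both fall at s≈298.1, so there is no gap. Move clear and hand in.

```bash
python3 -m crank '[[[0,0,-1],0],[[0,0,-2],0],[[0,0,-2],0],[[0,0,-1],0],[[0,0,0],0]]';python3 - <<'E'
from h import *
snap('side','s16'); ctrl.hand_in()
E
```

```text
clock: 44.2
tcp_pos: [500.5, 117.6, 282.5]
orientation: [[0.221, 0.975, 0.004], [0.975, -0.221, 0.001], [0.001, 0.003, -1.0]]
ft_force: [0.4, -1.7, 0.6]
finger_gap: 85.1
the job is handed in; nothing more can be done
```

View pics/s16.png

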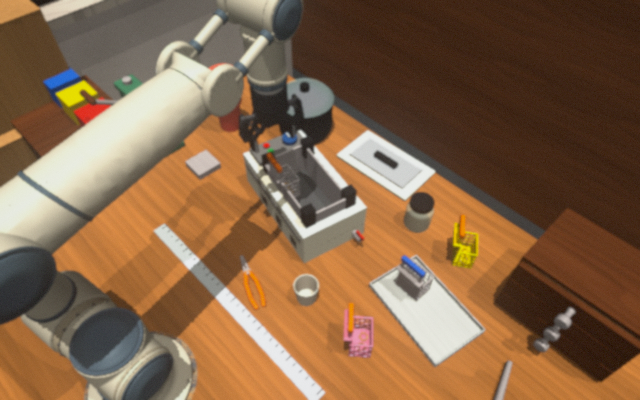

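The orange-grip basket is hanging on the robot-side rim, seated on it and up against the black corner guard at the timer-dial end. I let go, moved clear and handed in at about 44 s.

- **Rim:** I felt for it with the basket's back plate. It stood about 7 mm toward the robot from its centred position, within about 1.3 mm of the camera estimate.
- **Pressing on:** the lip stopped hard at the expected height. The net push was about 6–7 N while the clip went on, rising to about 13 N at the stop. Pressing again after the slide, with about 10 N, showed no further drop.
- **Slide:** it took about 9–10 N, above the 4–8 N stated. It reached 14.6 N at the start, while I was still pressing down too hard. All readings stayed under 20 N. At the guard the arm stalled as the force rose to 12.3 N.
- **Last checks:** the basket is upright with both rings in it, and the spare, jar, cup and look-alikes are where they were. I did not specifically check the steel block.
- **Disagreement:** one wrist view suggested a gap of up to 1 mm between lip and guard. A closer view from almost straight above showed none, to within about half a millimetre.

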